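# Make up a borehole kit and a filter kit for water sampling

## Robot

A 6-joint arm with a two-finger parallel gripper is mounted at the origin on a cart in front of the work surface, level with it; the furniture and walls round the work are solid. World frame = base frame: x ahead of the robot, y to its left, z up, the work surface at z = 0. Lengths are in m, angles in degrees, forces in N, time in s.
With the tool pointing down it reaches from about 0.25 to 0.725 m from the base axis. Payload 9.7 kg.
Tool frame: the origin (TCP) lies midway between the tips of the shut fingers; the grasp point (between the pads) lies 19 mm behind it (grip_point_offset is the distance from the TCP to the grasp point, in m); y points along the fingers, z is the direction in which the jaws open and shut, and the axes are right-handed (so a half turn about y gives the same grasp; the last joint's range is limited). The gripper opens to 85 mm and grips with 20 to 120 N. Pads are 22 mm wide; open, the fingers measure 114 mm over their backs; the gripper's body (76 mm by 85 mm) begins 54 mm behind the grasp point. The pads swing forward as they close: fully open they stand 13 mm farther back than shut.
Start: joints at [68.64, 4.979, 10.078, 95.1, 0, 90], TCP at [0.2, 0.512, 0.231] pointing down, gripper open.
Joint ranges: [-179.16, 179.16], [-48.56, 103.87], [-65.8, 70.77], [-126.05, 130.52], [-82.76, 87.17], [-180, 180]. Speed limits (degrees/s): [127.2, 127.2, 147.25, 180, 180, 180].

## Interface

Orientations are given as [roll, pitch, yaw] about the fixed x, y, z axes, in that order (R = Rz(yaw) Ry(pitch) Rx(roll)).
In Python, from workcell import get_obs, camera, job_done, grip_point_offset gives the robot as it stands.
- The arm moves only by the tool move_arm, never from a script. Its argument "deltas" is a list that holds one entry, the list of rows, each a list of 4 numbers: the shift along the tool's x, y, z in m, then the turn about the tool's y in degrees. A call has 1 to 5 rows; each row is the pose to reach, as a shift and turn from the pose commanded when the call began, along the tool's axes at that moment; what a row does not reach only later rows make up. A row lasts 1/10 s, in which the tool goes at most 50 mm and 8.59 degrees, less where a joint would pass 70% of its speed; a pose out of reach is approached as far as the arm can. A call with a gripper value outside its range is refused whole. "claw" is the finger opening in m, from 0 to 0.0854, set as the call begins (left out, the last holds). The fingers move at their own pace and stop on an object; "newtons" is the grip in N (left out, the last holds). Time passes only in rows, so rows that repeat a pose let the fingers close. It gives the time, the measured TCP pose, the force and the opening at its end, in the units of the state.
- get_obs(): the state, without advancing time (a new reading comes with each control period).
- camera(name): name is "side" or "top"; returns a dict with "color" (480x640x3 uint8, blue, green, red), "range_z" (480x640 float32, m along the optical axis (not along the pixel's ray), 0 where there is no reading), "fx", "fy", "cx", "cy" (pixels), "T" (4x4, takes a point from camera to world coordinates). Camera axes: x right, y down, z forward; pixel columns grow to the right and rows downward; lengths in m; the calibration is good to about 2 mm. A picture is of the moment at which its call begins.
- job_done(): hands the job in, once; it reports no verdict.
The state is a dict: "time": time; "q": joint angles; "qd": joint speeds; "joint_efforts": joint torques, N m; "ee_pos": TCP position; "tcp_rot": TCP orientation; "wrist_force": force on the tool from outside, world axes, zero at the start; "torque": the same for the moment, N m; "opening": finger opening in m.
Only numpy, scipy, OpenCV 4.12 (cv2) and the standard library are available. Lean on these libraries where they do the work, as an engineer would, in place of code of your own. Each camera call takes 0.05 s, during which the arm holds its last target. There are 200 camera calls.

## Task

Make up the two water-sampling kits from what is laid out on the worktop. Into the borehole tray (the one with a roll of tape in it) lay the weighted dip probe across its two notched rests, heavy head in the wide notch, keeping it level all the way (it balances at its black grip sleeve), and stand the smaller amber bottle in the round well; into the other, the filter tray, go the white jar upright in the round well, the petri dish flat in the shallow recess and the forceps across the two rests. Leave the large amber bottle where it stands, let go of everything and knock nothing over.

Things in the scene. Friction and masses are not known exactly. Their poses are not given: they have to be found in the camera images.
- borehole_tray: Fixed grey tray 164 (x) x 204 (y) mm, rim 12, floor 3 thick; origin: centre underneath, x away from robot. Tape roll at x28 y50, top 28. Bottle well: centre x28.5 y-50, 86 wide, floor z3, top z20. Probe rest, two uprights on the lane x-52: wide notch 42 at y68 (z17-34) for the head, narrow 26 at y-60 (z26-40) for the shaft. Seated probe: origin x-52 y0 z15, its +x along tray +y.
- filter_tray: Fixed grey tray, same size and frame as the borehole tray, no tape. Jar well: centre x28.5 y-50, 86 mm wide, chamfered, floor z3, top z20. Shallow dish recess: centre x28.5 y50, 78 wide, floor z13, top z20. Forceps rest on the lane x-52: two equal uprights at y40 and y-40, notches 32 wide, bottom z22, top z31; seated forceps: origin x-52 y0 z22, lying along tray y, either way round.
- dip_probe: Weighted dip probe, 186 mm long along x, 0.36 kg, lying level. Heavy steel head 30 thick, x46 to 93; black 34 mm square bumper x38 to 46; steel shaft 12 thick; 34 mm square tail guard x-93 to -83. Origin mid-length at underside level; axis at z17. Balance point x22, middle of the black grip sleeve (14 thick, x8 to 36). At start the head points away from the robot within 0.3 rad.
- probe_nose (a point): Nose of the dip probe: the tip of its heavy head, on the axis, 93 mm from the probe's origin along its +x.
- amber_bottle: Smaller amber glass bottle with a black screw cap, 70 mm in diameter, 172 mm tall, 0.38 kg, upright; origin at the centre of its underside. Cap 38 mm in diameter from z 146 to 172 mm: grasp it from above, by the cap alone.
- white_jar: White sample jar with a blue screw lid, 67 mm in diameter, 166 mm tall, 0.26 kg, upright; origin at the centre of its underside. Lid 62 mm in diameter from z 144 to 166 mm; the shoulder just below is wider (67): grasp it from above by the lid alone.
- petri_dish: Petri dish with its lid on, 64 mm in diameter and 16 mm high, 40 g, lying flat; origin at the centre of its underside. The sides are 64 mm across from z 3 to 16 mm.
- forceps: Steel forceps lying on their side, rigid, 128 mm long along their y, 18 mm wide in x across the middle, 10 mm high, 30 g; origin at the middle of the underside, the joined end at +y.
- big_amber_bottle: Large amber glass bottle with a black cap, 90 mm in diameter, 215 mm tall, 0.8 kg, loose; not part of either kit, to be left standing where it is. Origin at the centre of its underside.

How it is judged (in metres and radians):
At the end, for the whole second after the job is handed in: Probe (head in the wide notch) and small amber bottle in the borehole tray, jar, dish and forceps in the filter tray, each seated in its own place to 10 mm (along the rests: probe 16, forceps 20 mm), upright or flat to 0.1 rad, turned under 0.15 (forceps 0.2) rad, released, at rest (x of dip_probe in the frame of borehole_tray between -0.062 and -0.042 m and y of dip_probe in the frame of borehole_tray between -0.016 and 0.016 m and z of dip_probe in the frame of borehole_tray between 0.011 and 0.019 m and y of probe_nose in the frame of borehole_tray above 0.07 m and angle between the x axis of dip_probe and the y axis of borehole_tray, either way round below 0.15 rad and x of amber_bottle in the frame of borehole_tray between 0.0185 and 0.0385 m and y of amber_bottle in the frame of borehole_tray between -0.06 and -0.04 m and z of amber_bottle in the frame of borehole_tray between -0.002 and 0.008 m and angle between each of amber_bottle, white_jar, petri_dish's own z axis and vertical below 0.1 rad and x of white_jar in the frame of filter_tray between 0.0175 and 0.0395 m and y of white_jar in the frame of filter_tray between -0.061 and -0.039 m and z of white_jar in the frame of filter_tray between -0.002 and 0.008 m and x of petri_dish in the frame of filter_tray between 0.0185 and 0.0385 m and y of petri_dish in the frame of filter_tray between 0.04 and 0.06 m and z of petri_dish in the frame of filter_tray between 0.009 and 0.017 m and x of forceps in the frame of filter_tray between -0.062 and -0.042 m and y of forceps in the frame of filter_tray between -0.02 and 0.02 m and z of forceps in the frame of filter_tray between 0.018 and 0.026 m and angle between the y axis of forceps and the y axis of filter_tray, either way round below 0.2 rad and linear speed of each of dip_probe, amber_bottle, white_jar, petri_dish, forceps below 0.02 m/s); the robot touches nothing.
It fails at once if the dip probe tips more than about 17 degrees (0.3 rad) out of level (angle between dip_probe's own x axis and vertical below 1.27 rad or angle between dip_probe's own x axis and vertical above 1.87 rad).
It fails at once if a bottle or the jar is knocked over (tilt over 0.6 rad) (angle between any of amber_bottle, white_jar, big_amber_bottle's own z axis and vertical above 0.6 rad).
It fails at once if the large amber bottle is moved more than 20 mm (distance of big_amber_bottle from where it was at the start of the episode above 0.02 m).
It also fails if it takes over 128 s, if anything falls off the work surface, if the arm or the gripper's body presses on something with over 40 N, if the wrist force passes 120 N, or if a joint passes its speed limit or range.

## Working session

There is one attempt and no reset: what is moved stays moved. The work goes in short steps, Python scripts to look and compute and a tool call to move; the robot and the scene stay as the last step left them, time stands still between calls to the robot, and variables do not carry over. Pictures are saved under pics/ and viewed, about 12 in all and at most 16, crops included, and the job is handed in when it is done.

Besides the shell and the picture viewer there is one more tool, called as name(argument=value, ...), one argument or row to a line, values as JSON. move_arm: Moves the arm, as the interface text tells. Its arguments: {"type":"object","properties":{"deltas":{"type":"array"},"claw":{"type":"number"},"newtons":{"type":"number"}},"required":["deltas"]}

```bash
mkdir -p pics; ls; cat > h.py <<'E'
import numpy as np, cv2
from workcell import get_obs, camera, job_done, grip_point_offset
def cloud(c):
    v,u=np.mgrid[0:480,0:640]; z=c["range_z"]
    P=np.stack([(u-c["cx"])/c["fx"]*z,(v-c["cy"])/c["fy"]*z,z],-1)
    W=P@c["T"][:3,:3].T+c["T"][:3,3]; W[z<=0]=np.nan
    return W
E
python3 - <<'E'
from h import *
print(get_obs(),grip_point_offset)
for n in("top","side"):
    c=camera(n);cv2.imwrite(f"pics/{n}0.png",c["color"]);np.save(f"{n}0.npy",cloud(c)); print(n,c["fx"],c["T"])
E
```

```text
pics
{'time': 0.0, 'q': array([ 6.86408820e+01,  5.01161821e+00,  1.00345267e+01,  9.50984035e+01,
       -2.27384700e-04,  8.99982723e+01]), 'qd': array([ 0.05001755,  0.0353112 , -0.01828152,  0.03606622, -0.00224634,
        0.00788604]), 'joint_efforts': array([ 6.99354077e-04, -5.20389247e+01,  4.64805365e+01,  1.63795991e-02,
        3.71464216e-05, -2.11090179e-05]), 'ee_pos': array([0.20023784, 0.51201875, 0.23057874]), 'tcp_rot': array([-9.00754951e+01, -2.25108046e-04, -2.13573900e+01]), 'wrist_force': array([ 0.05217266, -0.0222594 , -0.39713569]), 'torque': array([-0.02508699, -0.01901386, -0.04296758]), 'opening': 0.08518722472707296} 0.0187
top 462.8009833387701 [[ 1.45765076e-02 -9.87113921e-01  1.59353793e-01  3.29406783e-01]
 [-9.99888882e-01 -1.48878157e-02 -7.59832899e-04  1.08946159e-02]
 [ 3.12247154e-03 -1.59325010e-01 -9.87221247e-01  1.43484998e+00]
 [ 0.00000000e+00  0.00000000e+00  0.00000000e+00  1.00000000e+00]]
side 535.3057779938516 [[ 0.83653821 -0.33882952  0.43057911 -0.11769632]
 [-0.54790581 -0.51481542  0.6593666  -0.99457204]
 [-0.0017441  -0.78750215 -0.61630944  0.97954679]
 [ 0.          0.          0.          1.        ]]
```

View pics/top0.png

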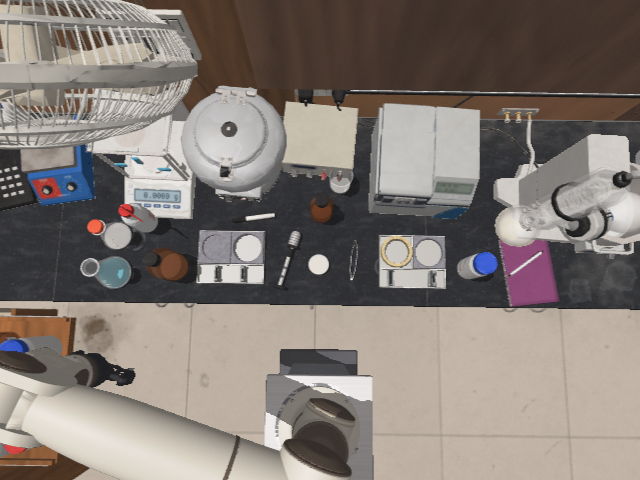

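View pics/side0.png

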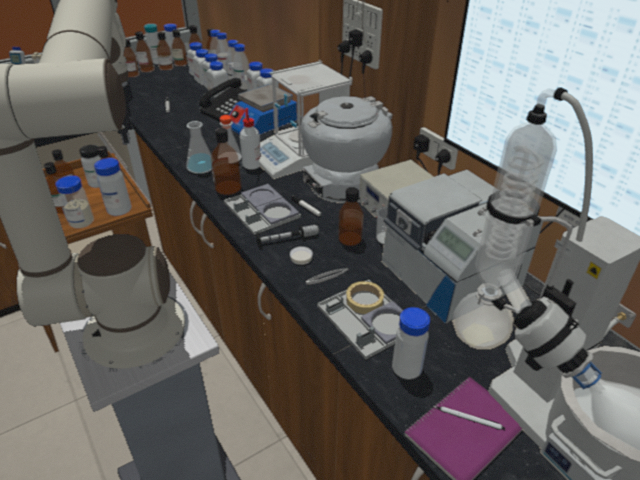

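The top view shows the borehole tray (tape) at about (412,262), filter tray at (231,257), jar at (483,265), small amber bottle at (322,208), large one at (168,264), probe at (289,258), dish at (318,264) and forceps at (353,260). The side view confirms that everything is upright.

```bash
python3 - <<'E'
from h import *
T=np.load("top0.npy");S=np.load("side0.npy")
ct=cv2.imread("pics/top0.png");cs=cv2.imread("pics/side0.png")
P=np.concatenate([T.reshape(-1,3),S.reshape(-1,3)]);
src=np.r_[np.zeros(T.size//3),np.ones(S.size//3)]
C=np.concatenate([ct.reshape(-1,3),cs.reshape(-1,3)]).astype(int)
def px(u,v): return np.round(T[v,u],3)
for n,u,v in [("bore",412,262),("filt",231,257),("jar",486,263),("amber",322,200),("big",155,258),("probehead",294,238),("probetail",281,285),("dish",318,264),("forc",353,260),("tray tl",199,231),("tray br",264,282),("b tl",380,236),("b br",444,286)]: print(n,px(u,v))
def seg(n,x0,x1,y0,y1,z0,z1):
    for s in(0,1):
        m=(src==s)&(P[:,0]>x0)&(P[:,0]<x1)&(P[:,1]>y0)&(P[:,1]<y1)&(P[:,2]>z0)&(P[:,2]<z1)
        Q=P[m]
        if len(Q)<5: print(n,s,len(Q));continue
        r=cv2.minAreaRect(Q[:,:2].astype(np.float32)*1000); c,R=cv2.minEnclosingCircle(Q[:,:2].astype(np.float32)*1000)
        print(n,s,len(Q),"rect",np.round(r[0],1),np.round(r[1],1),round(r[2],1),"circ",np.round(c,1),round(R,1),"z",np.round(np.percentile(Q[:,2],[5,50,95]),3),"med",np.round(np.median(Q[:,:2],0),4))
b=T[262,412];f=T[257,231]
seg("bore",b[0]-.13,b[0]+.13,b[1]-.13,b[1]+.13,.006,.05)
seg("filt",f[0]-.13,f[0]+.13,f[1]-.13,f[1]+.13,.006,.05)
j=T[263,486];seg("jar",j[0]-.06,j[0]+.06,j[1]-.06,j[1]+.06,.15,.18)
a=T[200,322];seg("amber",a[0]-.06,a[0]+.06,a[1]-.06,a[1]+.06,.16,.185)
a=T[258,155];seg("big",a[0]-.08,a[0]+.06,a[1]-.08,a[1]+.08,.19,.225)
d=T[264,318];seg("dish",d[0]-.05,d[0]+.05,d[1]-.05,d[1]+.05,.008,.025)
d=T[260,353];seg("forc",d[0]-.09,d[0]+.09,d[1]-.05,d[1]+.05,.005,.02)
d=(T[238,294]+T[285,281])/2;seg("probe",d[0]-.12,d[0]+.12,d[1]-.06,d[1]+.06,.008,.045)
# ortho picture 1mm/px of both: color crop upscaled
im=ct[190:300,130:520];cv2.imwrite("pics/crop.png",cv2.resize(im,(790,223),interpolation=cv2.INTER_CUBIC))
E
```

```text
bore [ 0.493 -0.281  0.014]
filt [nan nan nan]
jar [ 0.475 -0.453  0.169]
amber [0.646 0.001 0.172]
big [0.47  0.441 0.216]
probehead [0.559 0.084 0.033]
probetail [0.415 0.12  0.029]
dish [0.482 0.009 0.015]
forc [ 0.498 -0.1    0.002]
tray tl [0.582 0.385 0.001]
tray br [ 0.426  0.176 -0.004]
b tl [ 0.573 -0.183  0.013]
b br [ 0.421 -0.38   0.007]
bore 0 1925 rect [ 492.4 -281.5] [258.7 258.6] 89.9 circ [ 497.9 -284.6] 172.4 z [0.006 0.014 0.031] med [ 0.4975 -0.2819]
bore 1 2369 rect [ 490.4 -286.9] [251.1 225.5] 3.1 circ [ 486.6 -266.8] 153.7 z [0.006 0.016 0.031] med [ 0.482  -0.2773]
filt 0 0
filt 1 0
jar 0 433 rect [ 486.2 -474.7] [ 61.1 106.2] 24.1 circ [ 495.1 -470.7] 56.0 z [0.158 0.166 0.171] med [ 0.4759 -0.4521]
jar 1 663 rect [ 485.  -475.7] [ 62.5 106.2] 27.2 circ [ 494.4 -470.7] 55.5 z [0.153 0.166 0.17 ] med [ 0.4702 -0.4605]
amber 0 153 rect [647.3   1.1] [36.3 36.5] 28.7 circ [648.4   1. ] 19.5 z [0.166 0.172 0.177] med [0.6474 0.0009]
amber 1 137 rect [6.465e+02 6.000e-01] [40.2 37.4] 66.3 circ [646.9  -0. ] 21.4 z [0.161 0.172 0.176] med [ 0.6426 -0.0049]
big 0 2
[... 207 characters left out ...]
 0.4448]
dish 0 335 rect [474.5   6.6] [77.4 60.4] 3.2 circ [477.4  -1.7] 42.1 z [0.012 0.017 0.022] med [0.4819 0.0064]
dish 1 306 rect [480.    5.5] [64.6 59.6] 57.8 circ [480.5   6.6] 34.9 z [0.01  0.017 0.021] med [0.4773 0.003 ]
forc 0 163 rect [496.4 -99.5] [ 99.3 177. ] 89.8 circ [496.7 -99. ] 100.0 z [0.005 0.006 0.012] med [ 0.4876 -0.0961]
forc 1 189 rect [497.5 -99.8] [167.4  98.3] 0.3 circ [502.5 -92.1] 88.9 z [0.005 0.007 0.013] med [ 0.4899 -0.0987]
probe 0 389 rect [489.5 105.1] [ 99.2 235.9] 83.3 circ [487.6  85.3] 119.4 z [0.014 0.026 0.036] med [0.5198 0.0982]
probe 1 409 rect [492.8 102. ] [ 40.4 185.1] 73.3 circ [491.5  97.6] 92.6 z [0.013 0.024 0.035] med [0.5163 0.0951]
```

View pics/crop.png

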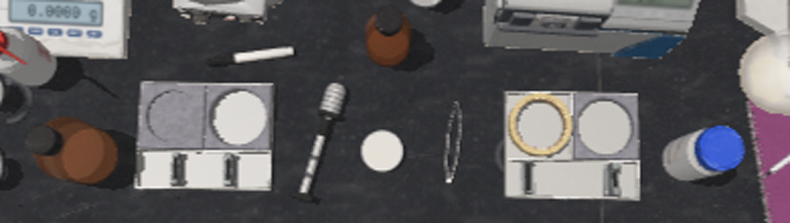

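The crop confirms the layout. Filter tray spans crop x 137–272, y 82–188, and borehole tray spans 503–640, y 92–198. The probe head is up at (333,92) and the forceps are at (453,142). Next I refine the poses by colour on known planes.

```bash
cat >> h.py <<'E'
def toplane(c,uv,z):
    uv=np.asarray(uv,float).reshape(-1,2)
    d=np.c_[(uv[:,0]-c["cx"])/c["fx"],(uv[:,1]-c["cy"])/c["fy"],np.ones(len(uv))]@c["T"][:3,:3].T
    o=c["T"][:3,3]; return (o+d*((z-o[2])/d[:,2])[:,None])[:,:2]
def blob(c,mask,box):
    u0,v0,u1,v1=box; m=np.zeros(mask.shape,np.uint8); m[v0:v1,u0:u1]=mask[v0:v1,u0:u1]
    n,l,s,_=cv2.connectedComponentsWithStats(m); k=1+np.argmax(s[1:,4]); v,u=np.where(l==k)
    return np.c_[u,v]
def rect(P): 
    r=cv2.minAreaRect(P.astype(np.float32)*1000); return np.round(r[0],1),np.round(r[1],1),round(r[2],1)
def go(p,yaw=None):
    "tool-axis shift and turn to world p, yaw (deg)"
    from scipy.spatial.transform import Rotation as R
    o=get_obs(); r=R.from_euler('xyz',o["tcp_rot"],degrees=True)
    t=0 if yaw is None else -((yaw-o["tcp_rot"][2]+180)%360-180)
    return np.round(r.inv().apply(np.array(p)-o["ee_pos"]),4),round(t,1)
E
python3 - <<'E'
from h import *
c=camera("top");g=c["color"];gray=g.max(2)
br=(gray>95).astype(np.uint8)
for n,b in(("filt",(192,225,270,290)),("bore",(372,230,452,294))):
    P=toplane(c,blob(c,cv2.morphologyEx(br,cv2.MORPH_CLOSE,np.ones((3,3))),b),.011); print(n,len(P),rect(P))
P=blob(c,(gray>140).astype(np.uint8),(302,250,334,280));X=toplane(c,P,.016);print("dish",len(P),X.mean(0),rect(X))
for th in(70,90):
    P=blob(c,(gray>th).astype(np.uint8),(343,234,364,284));X=toplane(c,P,.008);print("forc",len(P),X.mean(0),rect(X))
P=blob(c,cv2.morphologyEx((gray>75).astype(np.uint8),cv2.MORPH_CLOSE,np.ones((5,5))),(272,226,304,292));X=toplane(c,P,.024);print("probe",len(P),rect(X));i=X[:,0]
print("head",X[i>i.max()-.05].mean(0),"tail",X[i<i.min()+.1].mean(0), i.min(),i.max())
blue=((g[:,:,0].astype(int)-g[:,:,2])>70).astype(np.uint8)
P=blob(c,blue,(465,240,502,285));X=toplane(c,P,.166);print("lid",len(P),rect(X))
W=cloud(c);w=W.reshape(-1,3)
for n,p,r,z in(("amber",(.647,.001),.1,.1),("jar",(.475,-.453),.1,.1)):
    m=(np.hypot(w[:,0]-p[0],w[:,1]-p[1])<r)&(w[:,2]>z)&(np.hypot(w[:,0]-p[0],w[:,1]-p[1])>.036);print(n,m.sum(),w[m].round(3)[::12])
# ortho check image: dem of side cam for trays
o=cv2.resize(g[225:295,190:455],(795,210),interpolation=cv2.INTER_NEAREST)
for p in((.1,)*0): pass
# flat-surface medians
m=lambda x,y:np.round(np.nanmedian(W[(abs(W[...,0]-x)<.02)&(abs(W[...,1]-y)<.02)],0),3)
print("bench z",m(.5,-.03),m(.42,-.15), "seating", go((.48,.006,.1),-90))
# sections: side-camera dish/probe
s=camera("side");G=s["color"].max(2)
P=blob(s,(G>150).astype(np.uint8),(285,244,318,268));X=toplane(s,P,.016);print("dish side",len(P),X.mean(0),rect(X))
E
```

```text
filt 3399 (array([502.3, 280.9]), array([165.6, 206.2]), 0.5)
bore 3461 (array([ 496.5, -281.7]), array([204.7, 164.4]), 89.7)
dish 325 [0.48247998 0.00870779] (array([483.7,   9.2]), array([58.8, 61.6]), 0.9)
forc 144 [ 0.49026887 -0.09961073] (array([497.4, -99.7]), array([ 22.3, 125.5]), 83.1)
forc 18 [ 0.44475895 -0.09422754] (array([444.3, -94.7]), array([12.4,  9.3]), 0.2)
probe 148 (array([556.7,  86.2]), array([31. , 56.1]), 75.4)
head [0.55966341 0.08479884] tail [0.55850411 0.08500712] 0.5294663834947282 0.5829007441780594
lid 429 (array([ 477.1, -451. ]), array([58.2, 66.7]), 0.9)
amber 10287 [[ 0.628  0.094  1.029]
 [ 0.629  0.083  1.029]
 [ 0.629  0.071  1.029]
 ...
 [ 0.629 -0.083  0.855]
 [ 0.629 -0.078  0.852]
 [ 0.629 -0.094  0.852]]
jar 477 [[ 0.553 -0.515  0.573]
 [ 0.556 -0.511  0.53 ]
 [ 0.549 -0.518  0.551]
 [ 0.548 -0.521  0.546]
 [ 0.553 -0.515  0.508]
 [ 0.56  -0.503  0.455]
 [ 0.549 -0.517  0.504]
 [ 0.55  -0.518  0.494]
 [ 0.554 -0.514  0.466]
 [ 0.552 -0.512  0.461]
 [ 0.55  -0.51   0.462]
 [ 0.549 -0.514  0.458]
 [ 0.546 -0.516  0.461]
 [ 0.545 -0.522  0.454]
 [ 0.556 -0.51   0.381]
 [ 0.555 -0.512  0.363]
 [ 0.567 -0.488  0.188]
 [ 0.563 -0.493  0.198]
 [ 0.563 -0.489  0.185]
 [ 0.557 -0.509  0.216]
 [ 0.556 -0.501  0.208]
 [ 0.556 -0.496  0.189]
 [ 0.552 -0.516  0.217]
 [ 0.551 -0.502  0.205]
 [ 0.552 -0.494  0.18 ]
 [ 0.547 -0.514  0.21 ]
 [ 0.548 -0.498  0.19 ]
 [ 0.544 -0.519  0.216]
 [ 0.544 -0.506  0.196]
 [ 0.547 -0.498  0.16 ]
 [ 0.54  -0.513  0.204]
 [ 0.541 -0.504  0.18 ]
 [ 0.537 -0.525  0.208]
 [ 0.536 -0.512  0.199]
 [ 0.537 -0.504  0.172]
 [ 0.533 -0.525  0.201]
 [ 0.532 -0.514  0.187]
 [ 0.531 -0.514  0.174]
 [ 0.53  -0.518  0.164]
 [ 0.528 -0.527  0.157]]
bench z [ 0.5   -0.031  0.001] [ 0.421 -0.149  0.   ] seating (array([ 0.4448,  0.1311, -0.3693]), np.float64(68.6))
dish side 236 [0.48242374 0.00778391] (array([483.1,   8.1]), array([57.7, 57. ]), 56.7)
```

```bash
cat >> h.py <<'E'
def plan(wps, start=None):
    "wps: (x,y,z,yaw,mm_per_row). prints per call: rows, shift in tool axes, turn"
    o=get_obs(); p=np.array(o["ee_pos"]) if start is None else np.array(start[:3]); y=o["tcp_rot"][2] if start is None else start[3]
    for w in wps:
        t=np.array(w[:3]);
        while 1:
            d=t-p; dy=w[3]-y
            n=max(1,int(np.ceil(max(np.linalg.norm(d)*1000/w[4],abs(dy)/8.5)-.02))); k=min(5,n); f=k/n
            a=np.radians(y); D=d*f; s=np.round([np.cos(a)*D[0]+np.sin(a)*D[1],-D[2],-np.sin(a)*D[0]+np.cos(a)*D[1]],3); tr=round(-dy*f,1)
            print(k,s,tr)
            p=p+np.array([np.cos(a)*s[0]-np.sin(a)*s[2],np.sin(a)*s[0]+np.cos(a)*s[2],-s[1]]); y-=tr
            if k==n: break
        print("  ->",p.round(4),round(y,1))
E
python3 -c "
from h import *
plan([(.483,.0085,.12,-90,50),(.483,.0085,.06,-90,30)])"
```

```text
5 [ 0.186  0.046 -0.153] 28.6
5 [ 0.236  0.046 -0.044] 28.6
2 [0.092 0.019 0.029] 11.4
  -> [0.4826 0.0085 0.1199] -90.0
2 [-0.    0.06  0.  ] 0.0
  -> [0.4826 0.0085 0.0599] -90.0
```

move_arm(
  deltas=[
    [[0.037, 0.009, -0.031, 5.7], [0.074, 0.018, -0.061, 11.4], [0.112, 0.028, -0.092, 17.2], [0.149, 0.037, -0.122, 22.9], [0.186, 0.046, -0.153, 28.6]],
  ],
  claw=0.085,
  newtons=40,
)

```text
time: 0.7
ee_pos: [0.3182, 0.3003, 0.1848]
tcp_rot: [-90.0, -0.0, -50.2]
wrist_force: [0.3, 0.9, 0.1]
opening: 0.0852
```

move_arm(
  deltas=[
    [[0.047, 0.009, -0.009, 5.7], [0.094, 0.018, -0.018, 11.4], [0.142, 0.028, -0.026, 17.2], [0.189, 0.037, -0.035, 22.9], [0.236, 0.046, -0.044, 28.6]],
  ],
)

```text
time: 1.2
ee_pos: [0.4365, 0.091, 0.139]
tcp_rot: [-90.0, 0.0, -78.8]
wrist_force: [2.2, 0.3, 0.8]
opening: 0.085
```

move_arm(
  deltas=[
    [[0.046, 0.01, 0.015, 5.7], [0.092, 0.019, 0.029, 11.4], [0.092, 0.039, 0.029, 11.4], [0.092, 0.059, 0.029, 11.4], [0.092, 0.079, 0.029, 11.4]],
  ],
)

```text
time: 1.7
ee_pos: [0.4826, 0.0079, 0.0593]
tcp_rot: [-90.0, 0.0, -90.0]
wrist_force: [0.1, -0.1, -0.1]
opening: 0.0849
```

```bash
python3 -c "
from h import *
o=get_obs();print(o)
plan([(.483,.0085,.001,-90,20)])
c=camera('top');cv2.imwrite('pics/t1.png',cv2.resize(c['color'][180:310,190:460],(810,390)))"
```

```text
{'time': 1.7, 'q': array([ 9.40231690e-01, -4.00116597e+00, -1.79999656e+01,  7.60239409e+01,
        2.19634727e-03,  9.09767665e+01]), 'qd': array([  0.72496699,   4.15459847, -18.48500381, -22.67713898,
        -0.17084208,  -0.06026681]), 'joint_efforts': array([-7.07251802e-01, -4.26791275e+01,  4.81326020e+01,  1.13697991e+00,
       -1.91270123e-02,  5.57517324e-04]), 'ee_pos': array([0.48257592, 0.00793078, 0.05930542]), 'tcp_rot': array([-9.00227746e+01,  1.80837186e-03, -9.00365356e+01]), 'wrist_force': array([ 0.13492331, -0.05075291, -0.14383547]), 'torque': array([ 0.03187958, -0.00376532,  0.02570855]), 'opening': 0.08487656599347711}
3 [-0.001  0.058  0.   ] -0.0
  -> [0.4826 0.0089 0.0013] -90.0
```

move_arm(
  deltas=[
    [[-0.001, 0.02, 0, 0], [-0.001, 0.04, 0, 0], [-0.001, 0.056, 0, 0], [-0.001, 0.057, 0, 0]],
  ],
)

```text
time: 2.15
ee_pos: [0.4813, 0.0097, 0.0017]
tcp_rot: [-90.2, -0.0, -89.9]
wrist_force: [-0.6, -0.3, 0.2]
opening: 0.0849
```

move_arm(
  deltas=[
    [[0, 0, 0, 0], [0, 0, 0, 0], [0, 0, 0, 0], [0, 0, 0, 0], [0, 0, 0, 0]],
  ],
  claw=0.05,
  newtons=30,
)

```text
time: 2.65
ee_pos: [0.4834, 0.0096, 0.0049]
tcp_rot: [-89.9, 0.0, -90.0]
wrist_force: [-2.2, 0.3, 6.6]
opening: 0.0607
```

```bash
python3 -c "
from h import *
print(get_obs()['wrist_force'],get_obs()['opening'])
plan([(.483,.0085,.09,-90,30),(.5308,.3309,.09,-90,35),(.5308,.3309,.03,-90,20)])
c=camera('side');cv2.imwrite('pics/t2.png',cv2.resize(c['color'][180:340,200:420],(770,560)))"
```

```text
[-2.2204305   0.3247428   6.58183252] 0.06072556729824709
3 [ 0.001 -0.085 -0.   ] 0.0
  -> [0.4834 0.0086 0.0899] -90.0
5 [-0.161 -0.     0.024] 0.0
5 [-0.161 -0.     0.024] 0.0
  -> [0.5312 0.3306 0.0899] -90.0
3 [-0.    0.06 -0.  ] 0.0
  -> [0.5312 0.3306 0.0299] -90.0
```

View pics/t2.png

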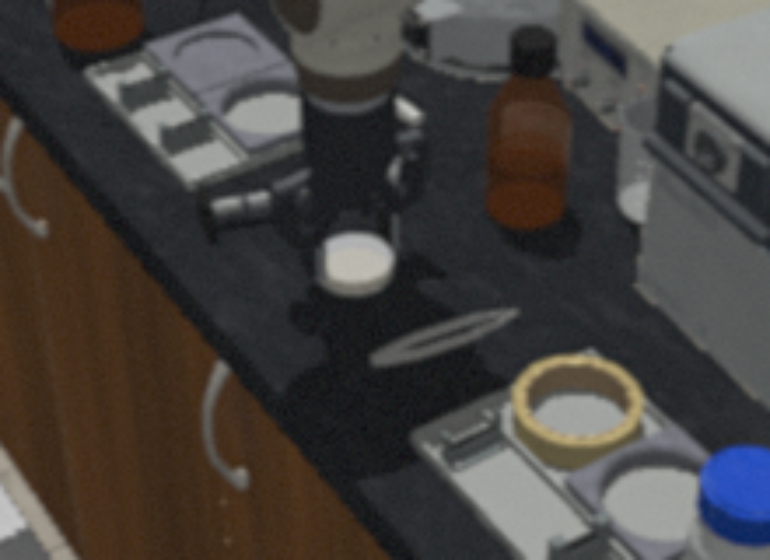

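The fingers hold the dish at about (355,262) in the crop. The opening of 60.7 mm is a bit under 64, so I'll lift gently and check.

move_arm(
  deltas=[
    [[0, -0.006, 0, 0], [0, -0.015, 0, 0], [0, -0.03, 0, 0], [0, -0.06, 0, 0], [0, -0.085, 0, 0]],
  ],
)

```text
time: 3.2
ee_pos: [0.4828, 0.0096, 0.0903]
tcp_rot: [-90.0, -0.0, -90.0]
wrist_force: [1.2, 0.4, -0.5]
opening: 0.0613
```

```bash
python3 -c "
from h import *
print(get_obs()['wrist_force'],get_obs()['opening'],get_obs()['ee_pos'])
c=camera('side');cv2.imwrite('pics/t3.png',cv2.resize(c['color'][150:280,230:390],(780,600),interpolation=2))"
```

```text
[ 1.24022056  0.40775376 -0.51952917] 0.061251709347864045 [0.48276059 0.00957462 0.09032204]
```

View pics/t3.png

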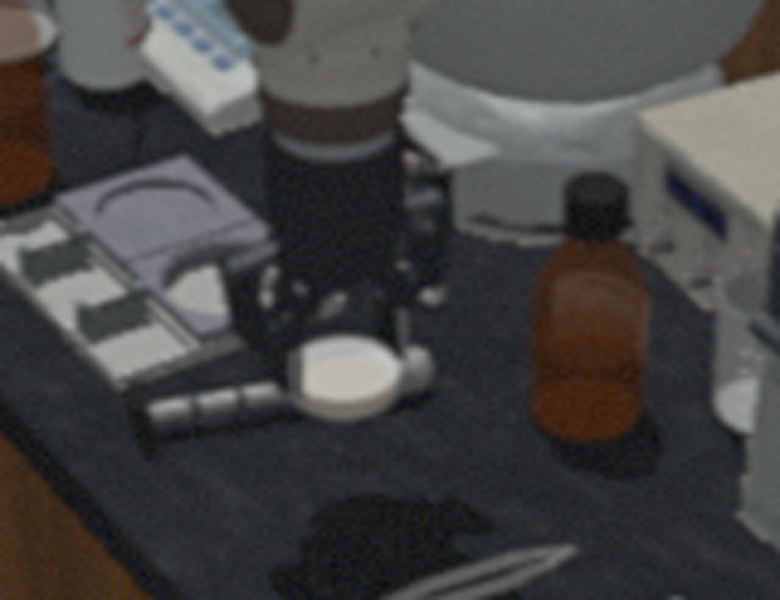

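Dish is held level between the fingers (around (345,375) in the crop). Now carry it.

```bash
python3 -c "
from h import *
plan([(.5308,.332,.09,-90,33),(.5308,.332,.035,-90,20),(.5308,.332,.021,-90,6)])"
```

```text
5 [-0.161  0.002  0.023] 0.0
5 [-0.161  0.003  0.024] 0.0
  -> [0.5313 0.3316 0.0895] -90.0
3 [-0.     0.055 -0.   ] 0.0
  -> [0.5313 0.3316 0.0345] -90.0
3 [-0.     0.014 -0.   ] 0.0
  -> [0.5313 0.3316 0.0205] -90.0
```

move_arm(
  deltas=[
    [[-0.02, 0, 0.003, 0], [-0.055, 0, 0.008, 0], [-0.09, 0, 0.013, 0], [-0.125, 0, 0.018, 0], [-0.161, 0, 0.023, 0]],
  ],
)

```text
time: 3.75
ee_pos: [0.5058, 0.172, 0.0891]
tcp_rot: [-89.9, 0.0, -90.0]
wrist_force: [0.8, -0.4, 0.7]
opening: 0.0611
```

move_arm(
  deltas=[
    [[-0.035, 0, 0.005, 0], [-0.07, 0, 0.01, 0], [-0.105, 0, 0.016, 0], [-0.14, 0, 0.021, 0], [-0.161, 0, 0.024, 0]],
  ],
)

```text
time: 4.25
ee_pos: [0.5295, 0.3341, 0.0887]
tcp_rot: [-90.0, 0.0, -89.9]
wrist_force: [0.5, -1.4, 0.1]
opening: 0.0614
```

move_arm(
  deltas=[
    [[0, 0.01, 0, 0], [0, 0.03, 0, 0], [0, 0.05, 0, 0], [0, 0.055, 0, 0], [0, 0.055, 0, 0]],
  ],
)

```text
time: 4.75
ee_pos: [0.5289, 0.3307, 0.0327]
tcp_rot: [-90.1, -0.1, -90.0]
wrist_force: [0.2, -0.7, -0.4]
opening: 0.061
```

```bash
python3 -c "
from h import *
print(get_obs()['wrist_force'],get_obs()['opening'],get_obs()['ee_pos'])
plan([(.5308,.332,.021,-90,6)])
c=camera('side');cv2.imwrite('pics/t4.png',cv2.resize(c['color'][130:250,200:360],(800,600),interpolation=2))"
```

```text
[ 0.17780598 -0.69861799 -0.40084226] 0.06097676191018492 [0.52891606 0.33071246 0.03266031]
2 [-0.001  0.012  0.002] 0.0
  -> [0.5309 0.3317 0.0207] -90.0
```

View pics/t4.png

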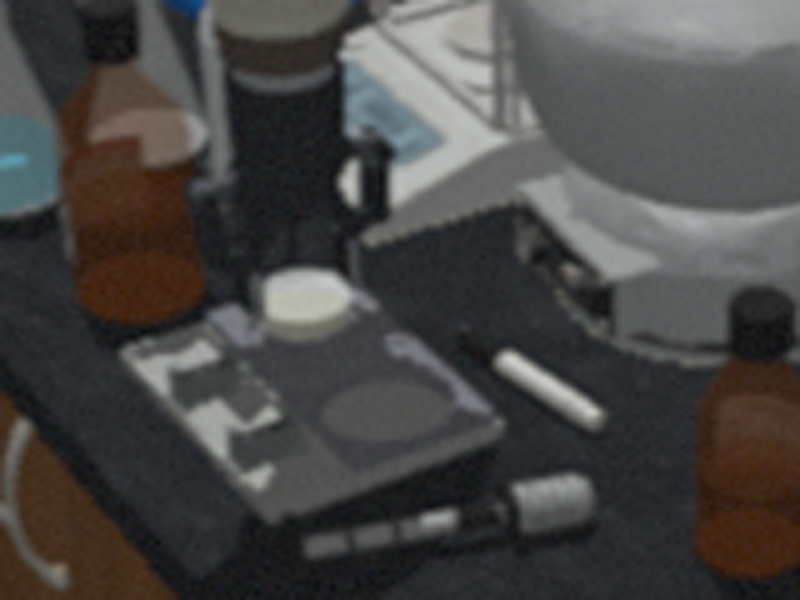

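The dish hovers over its recess (crop (308,300)). Lower and release.

move_arm(
  deltas=[
    [[-0.001, 0.004, 0.002, 0], [-0.001, 0.008, 0.002, 0], [-0.001, 0.012, 0.002, 0], [-0.001, 0.013, 0.002, 0], [-0.001, 0.013, 0.002, 0]],
  ],
)

```text
time: 5.3
ee_pos: [0.5313, 0.3325, 0.02]
tcp_rot: [-90.0, -0.0, -90.0]
wrist_force: [0.1, 0.8, 0.1]
opening: 0.0611
```

move_arm(
  deltas=[
    [[0, 0, 0, 0], [0, 0, 0, 0], [0, 0, 0, 0], [0, 0, 0, 0]],
  ],
  claw=0.085,
)

```text
time: 5.7
ee_pos: [0.5314, 0.3327, 0.0204]
tcp_rot: [-90.0, 0.0, -90.0]
wrist_force: [0.1, -0.1, -0.4]
opening: 0.0848
```

move_arm(
  deltas=[
    [[0, -0.01, 0, 0], [0, -0.03, 0, 0], [0, -0.06, 0, 0], [0, -0.1, 0, 0], [0, -0.1, 0, 0]],
  ],
)

```text
time: 6.2
ee_pos: [0.5334, 0.3339, 0.1274]
tcp_rot: [-89.6, 0.3, -90.0]
wrist_force: [0.8, 0.4, 0.3]
opening: 0.0851
```

```bash
python3 -c "
from h import *
s=camera('side');G=s['color'].max(2)
u,v=[int(x) for x in (200+308/5,130+300/5)]
W=cloud(s);
for b in [(245,175,285,205)]:
    P=blob(s,(s['color'].min(2)>150).astype(np.uint8),b);X=toplane(s,P,.029);print(len(P),P.min(0),P.max(0),X.mean(0),rect(X),np.nanmedian(W[P[:,1],P[:,0]],0))
plan([(.4974,-.0997,.12,-6.5,50),(.4974,-.0997,.05,-6.5,30)])
"
```

```text
155 [252 187] [270 197] [0.53236485 0.33349058] (array([531.8, 334.1]), array([59.8, 58.5]), 70.9) [0.53169239 0.33161512 0.03100798]
5 [ 0.217  0.002 -0.018] -41.7
5 [ 0.15   0.002 -0.157] -41.8
  -> [ 0.4977 -0.1     0.1205] -6.5
3 [-0.    0.07  0.  ] 0.0
  -> [ 0.4977 -0.1     0.0505] -6.5
```

move_arm(
  deltas=[
    [[0.03, 0, -0.003, -8.3], [0.077, 0, -0.007, -16.7], [0.124, 0.001, -0.011, -25], [0.17, 0.001, -0.014, -33.4], [0.217, 0.002, -0.018, -41.7]],
  ],
  claw=0.045,
)

```text
time: 6.75
ee_pos: [0.5132, 0.1162, 0.1179]
tcp_rot: [-90.0, 0.0, -48.3]
wrist_force: [0.9, 0.5, 0.7]
opening: 0.0452
```

move_arm(
  deltas=[
    [[0.03, 0, -0.031, -8.4], [0.06, 0, -0.063, -16.7], [0.09, 0.001, -0.094, -25], [0.12, 0.001, -0.126, -33.4], [0.15, 0.002, -0.157, -41.8]],
  ],
)

```text
time: 7.25
ee_pos: [0.4949, -0.095, 0.1162]
tcp_rot: [-90.0, 0.0, -9.0]
wrist_force: [0.4, -0.0, 0.1]
opening: 0.0448
```

move_arm(
  deltas=[
    [[0, 0.02, 0, 0], [0, 0.045, 0, 0], [0, 0.065, 0, 0], [0, 0.07, 0, 0], [0, 0.07, 0, 0]],
  ],
)

```text
time: 7.75
ee_pos: [0.495, -0.0933, 0.0458]
tcp_rot: [-90.0, 0.1, -9.3]
wrist_force: [-0.4, -0.8, -0.2]
opening: 0.0446
```

```bash
python3 -c "
from h import *
print(get_obs()['ee_pos'])
plan([(.4974,-.0997,.0035,-6.5,20)])
c=camera('side');cv2.imwrite('pics/t5.png',cv2.resize(c['color'][230:310,260:380],(780,520),interpolation=2))"
```

```text
[ 0.49498197 -0.0932872   0.04582528]
3 [ 0.003  0.042 -0.006] -2.8
  -> [ 0.497  -0.0997  0.0038] -6.5
```

View pics/t5.png

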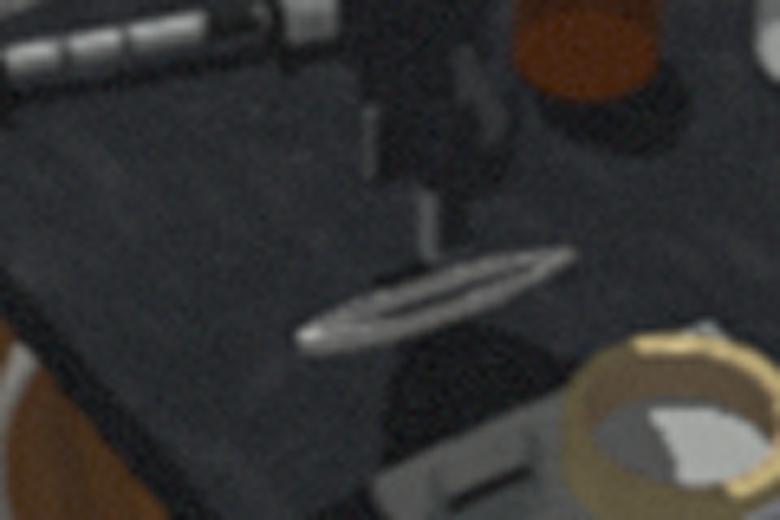

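The forceps run from crop (300,338) to (572,252) with the fingers above their middle. Go down and grip.

move_arm(
  deltas=[
    [[0.003, 0.005, -0.006, -2.8], [0.003, 0.02, -0.006, -2.8], [0.003, 0.035, -0.006, -2.8], [0.003, 0.041, -0.006, -2.8], [0.003, 0.042, -0.006, -2.8]],
  ],
)

```text
time: 8.3
ee_pos: [0.4967, -0.0995, 0.0031]
tcp_rot: [-90.0, 0.1, -6.5]
wrist_force: [-0.8, -0.9, 0.3]
opening: 0.045
```

move_arm(
  deltas=[
    [[0, 0, 0, 0], [0, 0, 0, 0], [0, 0, 0, 0], [0, 0, 0, 0]],
  ],
  claw=0.01,
  newtons=30,
)

```text
time: 8.7
ee_pos: [0.498, -0.0999, 0.005]
tcp_rot: [-90.0, -0.1, -6.5]
wrist_force: [-0.3, -0.5, 3.0]
opening: 0.0168
```

```bash
python3 -c "
from h import *
o=get_obs();print(o['ee_pos'],o['opening'],o['wrist_force'])
s=camera('side');print(toplane(s,[(306.2,282),(348,268.8)],.005))
plan([(.4974,-.0997,.15,-6.5,30),(.4503,.2809,.15,-90,30),(.4503,.2809,.06,-90,25)])"
```

```text
[ 0.49804179 -0.09991685  0.00504165] 0.016759098283324402 [-0.33743541 -0.4901718   3.03316895]
[[ 0.43806911 -0.09061155]
 [ 0.5632133  -0.10864725]]
5 [-0.001 -0.145  0.   ] 0.0
  -> [ 0.4971 -0.0998  0.15  ] -6.5
5 [-0.034  0.     0.143] 32.1
5 [-0.106  0.     0.103] 32.1
3 [-0.087  0.     0.019] 19.3
  -> [0.4499 0.2811 0.15  ] -90.0
4 [0.   0.09 0.  ] 0.0
  -> [0.4499 0.2811 0.06  ] -90.0
```

move_arm(
  deltas=[
    [[0, -0.015, 0, 0], [0, -0.045, 0, 0], [0, -0.08, 0, 0], [0, -0.115, 0, 0], [0, -0.145, 0, 0]],
  ],
)

```text
time: 9.25
ee_pos: [0.4977, -0.0999, 0.1525]
tcp_rot: [-90.0, -0.1, -6.5]
wrist_force: [-0.1, 0.1, -0.3]
opening: 0.0166
```

move_arm(
  deltas=[
    [[-0.007, 0, 0.029, 6.4], [-0.014, 0, 0.057, 12.8], [-0.02, 0, 0.086, 19.3], [-0.027, 0, 0.114, 25.7], [-0.034, 0, 0.143, 32.1]],
  ],
)

```text
time: 9.75
ee_pos: [0.4797, 0.0471, 0.1506]
tcp_rot: [-90.0, -0.0, -38.9]
wrist_force: [0.7, -0.2, -0.1]
opening: 0.0163
```

move_arm(
  deltas=[
    [[-0.021, 0, 0.021, 6.4], [-0.042, 0, 0.041, 12.8], [-0.064, 0, 0.062, 19.3], [-0.085, 0, 0.082, 25.7], [-0.106, 0, 0.103, 32.1]],
  ],
)

```text
time: 10.25
ee_pos: [0.461, 0.1938, 0.1507]
tcp_rot: [-90.0, 0.0, -70.9]
wrist_force: [-0.1, 0.4, -0.6]
opening: 0.0168
```

move_arm(
  deltas=[
    [[-0.029, 0, 0.006, 6.4], [-0.058, 0, 0.013, 12.8], [-0.087, 0, 0.019, 19.3], [-0.087, 0, 0.019, 19.3], [-0.087, 0, 0.019, 19.3]],
  ],
)

```text
time: 10.75
ee_pos: [0.4502, 0.2813, 0.1501]
tcp_rot: [-90.0, -0.0, -89.8]
wrist_force: [-0.3, -0.2, -0.5]
opening: 0.0166
```

```bash
python3 -c "
from h import *
o=get_obs();print(o['ee_pos'],o['tcp_rot'],o['opening'],o['wrist_force'])
plan([(.4503,.2809,.06,-90,25),(.4503,.2809,.03,-90,10)])"
```

```text
[0.45024015 0.28132606 0.1500625 ] [-8.99939926e+01 -1.35907724e-02 -8.98152358e+01] 0.016596992174296766 [-0.28175526 -0.21833731 -0.46419763]
4 [0.   0.09 0.  ] 0.2
  -> [0.4502 0.2813 0.0601] -90.0
3 [0.   0.03 0.  ] -0.0
  -> [0.4502 0.2813 0.0301] -90.0
```

move_arm(
  deltas=[
    [[0, 0.02, 0, 0], [0, 0.05, 0, 0], [0, 0.08, 0, 0], [0, 0.1, 0, 0], [0, 0.11, 0, 0]],
  ],
)

```text
time: 11.25
ee_pos: [0.45, 0.2795, 0.038]
tcp_rot: [-90.1, -0.1, -90.0]
wrist_force: [-0.4, -0.7, -0.5]
opening: 0.0167
```

```bash
python3 -c "
from h import *
o=get_obs();print(o['ee_pos'],o['tcp_rot'],o['opening'],o['wrist_force'])
c=camera('side');cv2.imwrite('pics/t6.png',cv2.resize(c['color'][170:240,210:310],(800,560),interpolation=2))"
```

```text
[0.44995497 0.27950257 0.03802712] [-9.01034474e+01 -8.14240317e-02 -8.99734380e+01] 0.016674424392794526 [-0.36342461 -0.6725688  -0.54900751]
```

View pics/t6.png

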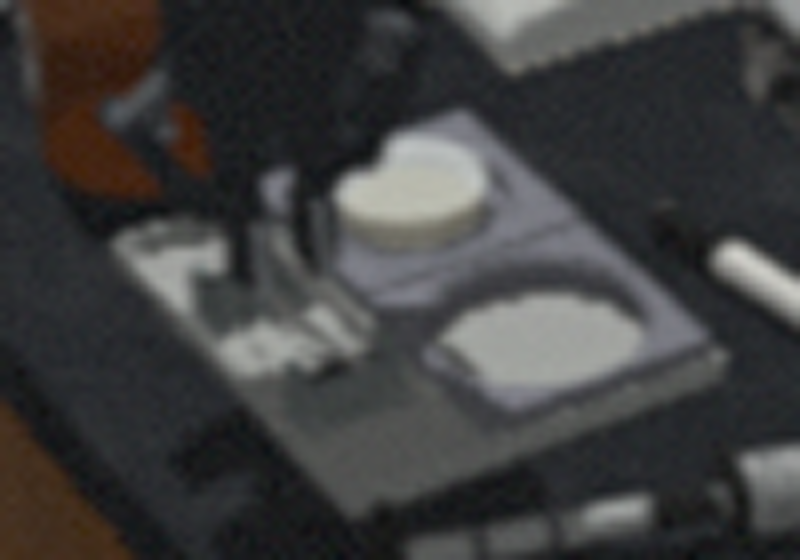

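The dish lies in its recess (crop (410,190)). The forceps run along the lane over the two uprights, with the near end at (355,330). Lower and release.

move_arm(
  deltas=[
    [[0, 0.003, 0, 0], [0, 0.006, 0, 0], [0, 0.009, 0, 0], [0, 0.011, 0, 0], [0, 0.011, 0, 0]],
  ],
)

```text
time: 11.8
ee_pos: [0.4505, 0.2811, 0.0285]
tcp_rot: [-90.0, 0.0, -90.0]
wrist_force: [-0.5, -0.3, -0.6]
opening: 0.0167
```

move_arm(
  deltas=[
    [[0, 0, 0, 0], [0, 0, 0, 0], [0, 0, 0, 0]],
  ],
  claw=0.04,
)

```text
time: 12.1
ee_pos: [0.4506, 0.2812, 0.0287]
tcp_rot: [-90.0, 0.0, -90.0]
wrist_force: [0.6, 0.3, 0.3]
opening: 0.0399
```

move_arm(
  deltas=[
    [[0, -0.01, 0, 0], [0, -0.03, 0, 0], [0, -0.07, 0, 0], [0, -0.12, 0, 0], [0, -0.15, 0, 0]],
  ],
)

```text
time: 12.6
ee_pos: [0.4509, 0.2814, 0.183]
tcp_rot: [-89.8, 0.1, -90.0]
wrist_force: [0.3, 1.0, -1.2]
opening: 0.0403
```

```bash
python3 -c "
from h import *
o=get_obs();print(o['ee_pos'],o['tcp_rot'])
plan([(.48,.17,.18,-40,50),(.5146,.0972,.15,-14.5,40),(.5146,.0972,.06,-14.5,30)])
c=camera('side');cv2.imwrite('pics/t7.png',cv2.resize(c['color'][170:250,210:330],(780,520),interpolation=2))"
```

```text
[0.45092319 0.2813675  0.18304857] [-89.80456737   0.1205192  -89.9749157 ]
5 [0.093 0.003 0.024] -41.6
1 [ 0.017  0.    -0.008] -8.4
  -> [0.4803 0.1704 0.18  ] -40.0
3 [ 0.073  0.03  -0.034] -25.5
  -> [0.5144 0.0974 0.15  ] -14.5
3 [ 0.    0.09 -0.  ] 0.0
  -> [0.5144 0.0974 0.06  ] -14.5
```

View pics/t7.png

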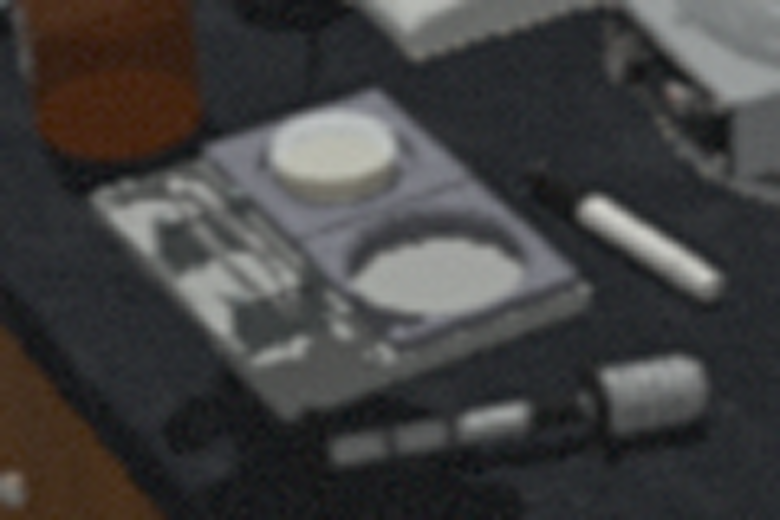

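The forceps lie across both rests in the lane, crop (175,180) to (300,300), and the dish is flat. The probe is undisturbed. On to the probe.

move_arm(
  deltas=[
    [[0.019, 0, 0.005, -8.3], [0.037, 0, 0.01, -16.6], [0.056, 0, 0.014, -25], [0.074, 0, 0.019, -33.3], [0.093, 0.003, 0.024, -41.6]],
  ],
)

```text
time: 13.15
ee_pos: [0.4748, 0.1875, 0.1763]
tcp_rot: [-89.9, -0.0, -48.0]
wrist_force: [0.1, 0.1, 0.7]
opening: 0.0403
```

move_arm(
  deltas=[
    [[0.017, 0, -0.008, -8.4], [0.017, 0, -0.008, -8.4], [0.017, 0, -0.008, -8.4]],
  ],
)

```text
time: 13.45
ee_pos: [0.4799, 0.17, 0.1759]
tcp_rot: [-90.0, -0.0, -40.2]
wrist_force: [-0.4, 0.1, 1.1]
opening: 0.0399
```

```bash
python3 -c "
from h import *
o=get_obs();print(o['ee_pos'],o['tcp_rot'])
s=camera('side');print(toplane(s,[(210+530/6.5,170+409/6.5),(210+563/6.5,170+402/6.5),(210+335/6.5,170+445/6.5),(210+705/6.5,170+385/6.5)],.018))
a=np.radians(-14.5)
for l in (8,19,-93,93): print(l, .4933+l/1e3*np.cos(a), .1027+l/1e3*np.sin(a))
plan([(.5146,.0972,.15,-14.5,40),(.5146,.0972,.05,-14.5,30)])"
```

```text
[0.47987272 0.17004014 0.17587424] [-8.99700704e+01 -2.67957022e-03 -4.02192126e+01]
[[0.5089088  0.1022187 ]
 [0.52422909 0.09844716]
 [0.42185201 0.12756483]
 [0.5855234  0.07356807]]
8 0.5010451811230249 0.10069695996756446
19 0.511694805167184 0.09794277992296561
-93 0.403262269444836 0.12598534037706305
93 0.583337730555164 0.07941465962293695
4 [ 0.074  0.026 -0.033] -25.7
  -> [0.5151 0.0974 0.1498] -14.5
4 [-0.   0.1 -0. ] 0.0
  -> [0.5151 0.0974 0.0498] -14.5
```

```bash
python3 -c "
from h import *
s=camera('side');Ti=np.linalg.inv(s['T'])
im=cv2.resize(s['color'][205:245,255:325],(770,440),interpolation=2)
im=np.clip(im.astype(float)*2,0,255).astype(np.uint8)
a=np.radians(-14.5)
for l in (-93,-83,8,22,36,46,93):
    r=17 if (l>40 or l<0) else 7
    p=np.array([.4933+l/1e3*np.cos(a),.1027+l/1e3*np.sin(a),.017+r/1e3,1]);q=Ti@p
    u=(q[0]/q[2]*s['fx']+s['cx']-255)*11;v=(q[1]/q[2]*s['fy']+s['cy']-205)*11
    cv2.circle(im,(int(u),int(v)),4,(0,0,255),-1)
cv2.imwrite('pics/t8.png',im)
T=np.load('side0.npy').reshape(-1,3);D=T[:,:2]-[.4933,.1027];l=D@[np.cos(a),np.sin(a)];w=D@[-np.sin(a),np.cos(a)]
for z in(.010,.015,.026):
    m=(abs(l)<.115)&(abs(w)<.025)&(T[:,2]>z)&(T[:,2]<.045);print(z,m.sum(),np.percentile(l[m],[0,1,2,5,95,98,99,100]).round(4),w[m].mean(),np.polyfit(l[m],w[m],1))
"
```

```text
0.01 403 [-0.093  -0.0923 -0.0912 -0.0896  0.0826  0.0882  0.0893  0.0922] -0.005711074878451544 [-0.04810015 -0.00535499]
0.015 366 [-0.093  -0.0924 -0.0911 -0.0886  0.0834  0.0883  0.0893  0.0922] -0.005471037981892622 [-0.04190676 -0.00518017]
0.026 154 [-0.093  -0.0926 -0.0922 -0.0898  0.0854  0.0888  0.0897  0.0922] -0.005232492214486271 [-0.03370429 -0.00449923]
```

View pics/t8.png

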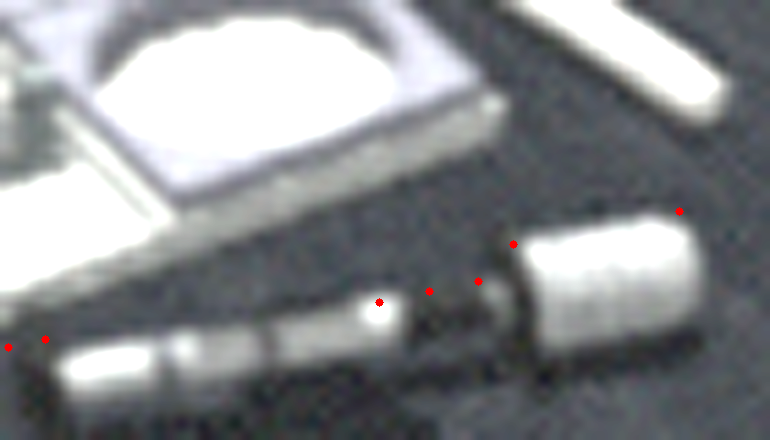

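The markers sit about 3 mm short of the real features, with sleeve start at (408,310) and head start at (525,245). I shift the grip point by about 1.5–2 mm as a compromise between cameras.

```bash
python3 -c "
from h import *
plan([(.5158,.0958,.15,-14.5,40),(.5158,.0958,.004,-14.5,30)])"
```

```text
3 [ 0.076  0.026 -0.034] -25.6
  -> [0.516  0.0956 0.1497] -14.5
5 [-0.     0.146  0.   ] -0.0
  -> [0.516  0.0956 0.0037] -14.5
```

move_arm(
  deltas=[
    [[0.025, 0.009, -0.011, -8.5], [0.051, 0.017, -0.023, -17], [0.076, 0.026, -0.034, -25.6], [0.076, 0.026, -0.034, -25.6], [0.076, 0.026, -0.034, -25.6]],
  ],
)

```text
time: 14.05
ee_pos: [0.5161, 0.0955, 0.1493]
tcp_rot: [-90.0, 0.0, -14.6]
wrist_force: [-0.1, -0.3, -0.5]
opening: 0.0398
```

move_arm(
  deltas=[
    [[0, 0.03, 0, 0], [0, 0.06, 0, 0], [0, 0.085, 0, 0], [0, 0.1, 0, 0], [0, 0.1, 0, 0]],
  ],
)

```text
time: 14.55
ee_pos: [0.515, 0.0959, 0.0479]
tcp_rot: [-90.1, 0.1, -14.4]
wrist_force: [-0.3, -0.3, -0.7]
opening: 0.0398
```

```bash
python3 -c "
from h import *
o=get_obs();print(o['ee_pos'],o['tcp_rot'],o['wrist_force'])
plan([(.5158,.0958,.0035,-14.5,20)])
s=camera('side');im=cv2.resize(s['color'][190:250,245:335],(810,540),interpolation=2)
cv2.imwrite('pics/t9.png',np.clip(im.astype(float)*2,0,255).astype(np.uint8))"
```

```text
[0.51499278 0.09588777 0.04794975] [-90.0607212    0.14757063 -14.40815329] [-0.34951579 -0.28986701 -0.73915949]
3 [0.001 0.044 0.   ] 0.1
  -> [0.516  0.0956 0.0039] -14.5
```

View pics/t9.png

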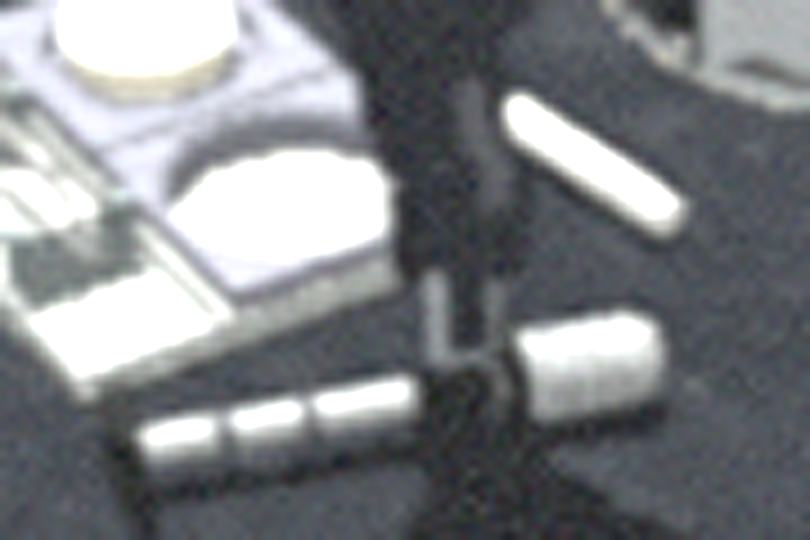

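The fingers centre near crop x≈465 while the sleeve (415–493) centres at about 454, so I shift ~3 mm back along the probe, then descend and grip.

move_arm(
  deltas=[
    [[-0.002, 0, 0, 0], [-0.002, 0.015, 0, 0], [-0.002, 0.032, 0, 0], [-0.002, 0.042, 0, 0], [-0.002, 0.044, 0, 0]],
  ],
)

```text
time: 15.1
ee_pos: [0.5136, 0.0955, 0.0041]
tcp_rot: [-90.0, 0.1, -14.4]
wrist_force: [-0.2, -0.7, -0.6]
opening: 0.0399
```

move_arm(
  deltas=[
    [[0, 0, 0, 0], [0, 0, 0, 0], [0, 0, 0, 0], [0, 0, 0, 0]],
  ],
  claw=0.005,
  newtons=90,
)

```text
time: 15.5
ee_pos: [0.5148, 0.0958, 0.0063]
tcp_rot: [-90.0, -0.1, -14.4]
wrist_force: [-0.7, 0.3, 4.0]
opening: 0.0108
```

move_arm(
  deltas=[
    [[0, -0.003, 0, 0], [0, -0.008, 0, 0], [0, -0.014, 0, 0], [0, -0.02, 0, 0], [0, -0.02, 0, 0]],
  ],
)

```text
time: 16.0
ee_pos: [0.5149, 0.0958, 0.0266]
tcp_rot: [-90.0, -0.1, -14.4]
wrist_force: [0.4, -1.1, -3.5]
opening: 0.0108
```

```bash
python3 -c "
from h import *
o=get_obs();print(o['ee_pos'],o['tcp_rot'],o['wrist_force'],o['torque'],o['opening'])
s=camera('side');im=cv2.resize(s['color'][190:250,245:335],(810,540),interpolation=2)
cv2.imwrite('pics/t10.png',np.clip(im.astype(float)*2,0,255).astype(np.uint8))
W=cloud(s).reshape(-1,3);t=cloud(camera('top')).reshape(-1,3);a=np.radians(-14.5)
for n,T in(('side',W),('top',t)):
  D=T[:,:2]-[.4933,.1027];l=D@[np.cos(a),np.sin(a)];w=D@[-np.sin(a),np.cos(a)]
  m=(abs(l)<.115)&(abs(w)<.022)&(T[:,2]>.01)&(T[:,2]<.065)
  print(n,np.percentile(l[m],[1,5,95,99]).round(3))
  for a0,b0 in((.048,.09),(-.08,-.03),(-.093,-.083)):
    k=m&(l>a0)&(l<b0);print(a0,b0,k.sum(),np.percentile(T[k,2],[10,50,90]).round(4) if k.any() else '',w[k].mean())
"
```

```text
[0.5148673  0.09578646 0.02655026] [-8.99664714e+01 -7.67563371e-02 -1.43763898e+01] [ 0.41357813 -1.06508925 -3.48004137] [-0.06939208  0.00809341  0.02282422] 0.010777843583810759
side [-0.091 -0.09   0.083  0.089]
0.048 0.09 132 [0.0343 0.0471 0.0533] -0.00987556528170271
-0.08 -0.03 70 [0.0363 0.0422 0.0457] -0.0027419475686447344
-0.093 -0.083 63 [0.0274 0.0468 0.0562] -0.00667508591456679Traceback (most recent call last):
  File "<string>", line 10, in <module>
    print(n,np.percentile(l[m],[1,5,95,99]).round(3))
            ~~~~~~~~~~~~~^^^^^^^^^^^^^^^^^^
    return _quantile_unchecked(
        a, q, axis, out, overwrite_input, method, keepdims, weights)
    return _ureduce(a,
                    func=_quantile_ureduce_func,
    ...<5 lines>...
                    overwrite_input=overwrite_input,
                    method=method)
    r = func(a, **kwargs)
    result = _quantile(arr,
                       quantiles=q,
    ...<2 lines>...
                       out=out,
                       weights=wgt)
    slices_having_nans = np.isnan(arr[-1, ...])
                                  ~~~^^^^^^^^^
IndexError: index -1 is out of bounds for axis 0 with size 0
```

View pics/t10.png

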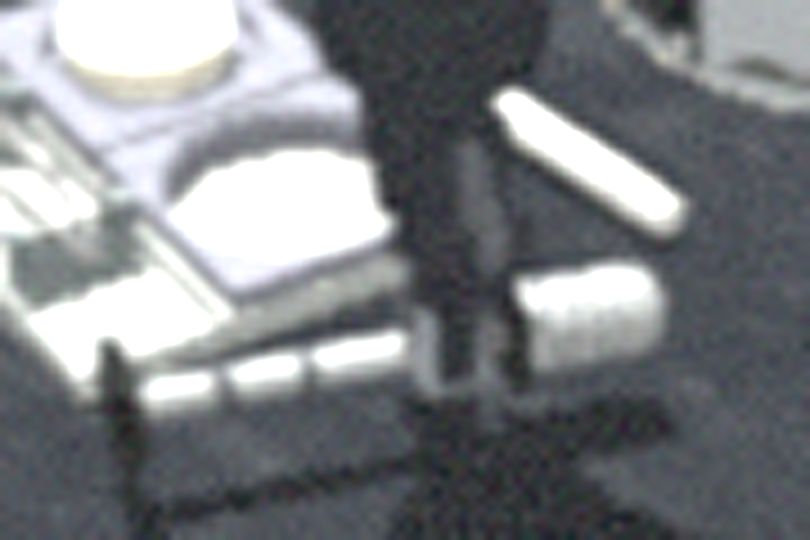

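The probe is up and level: the shaft lies parallel to its shadow and the wrist reads −3.5 N, its weight, with almost no moment. Carry it over.

```bash
python3 -c "
from h import *
plan([(.5149,.0958,.13,-14.4,25),(.4445,-.2602,.13,90,20)])"
```

```text
5 [ 0.    -0.104  0.   ] 0.0
  -> [0.5144 0.0957 0.1296] -14.4
5 [ 0.005 -0.    -0.095] -27.5
5 [-0.039 -0.    -0.087] -27.5
5 [-0.075 -0.    -0.059] -27.4
4 [-0.075 -0.    -0.015] -22.0
  -> [ 0.4447 -0.2599  0.1296] 90.0
```

move_arm(
  deltas=[
    [[0, -0.012, 0, 0], [0, -0.036, 0, 0], [0, -0.062, 0, 0], [0, -0.088, 0, 0], [0, -0.104, 0, 0]],
  ],
)

```text
time: 16.6
ee_pos: [0.5148, 0.0958, 0.1323]
tcp_rot: [-89.9, -0.1, -14.4]
wrist_force: [0.1, 0.2, -3.9]
opening: 0.0104
```

move_arm(
  deltas=[
    [[0.001, 0, -0.01, -3], [0.002, 0, -0.03, -9], [0.003, 0, -0.052, -15], [0.004, 0, -0.074, -21.3], [0.005, 0, -0.095, -27.5]],
  ],
)

```text
time: 17.1
ee_pos: [0.4952, 0.0016, 0.1302]
tcp_rot: [-90.0, -0.0, 13.4]
wrist_force: [-0.5, 0.1, -3.5]
opening: 0.0107
```

move_arm(
  deltas=[
    [[-0.008, 0, -0.017, -5.5], [-0.016, 0, -0.035, -11], [-0.023, 0, -0.052, -16.5], [-0.031, 0, -0.07, -22], [-0.039, 0, -0.087, -27.5]],
  ],
)

```text
time: 17.6
ee_pos: [0.4771, -0.092, 0.1302]
tcp_rot: [-90.0, -0.0, 40.8]
wrist_force: [0.5, 0.8, -2.9]
opening: 0.0105
```

move_arm(
  deltas=[
    [[-0.015, 0, -0.012, -5.5], [-0.03, 0, -0.024, -11], [-0.045, 0, -0.035, -16.4], [-0.06, 0, -0.047, -21.9], [-0.075, 0, -0.059, -27.4]],
  ],
)

```text
time: 18.1
ee_pos: [0.4586, -0.1856, 0.1302]
tcp_rot: [-90.0, 0.0, 68.2]
wrist_force: [0.2, 0.2, -3.1]
opening: 0.0107
```

move_arm(
  deltas=[
    [[-0.02, 0, -0.004, -6], [-0.04, 0, -0.008, -12], [-0.06, 0, -0.012, -17.5], [-0.07, 0, -0.014, -20.5], [-0.075, 0, -0.015, -22]],
  ],
)

```text
time: 18.6
ee_pos: [0.4443, -0.2609, 0.1301]
tcp_rot: [-90.0, 0.0, 90.1]
wrist_force: [0.5, -0.3, -3.3]
opening: 0.0108
```

move_arm(
  deltas=[
    [[0, 0.01, 0, 0], [0, 0.025, 0, 0], [0, 0.045, 0, 0], [0, 0.06, 0, 0], [0, 0.06, 0, 0]],
  ],
)

```text
time: 19.1
ee_pos: [0.4432, -0.2587, 0.0664]
tcp_rot: [-89.8, -0.1, 90.0]
wrist_force: [-1.2, 0.5, -3.9]
opening: 0.0105
```

```bash
python3 -c "
from h import *
o=get_obs();print(o['ee_pos'],o['tcp_rot'],o['wrist_force'],o['torque'],o['opening'],o['q'])
plan([(.4445,-.2602,.045,90,20)])
s=camera('side');im=cv2.resize(s['color'][260:370,305:415],(600,600),interpolation=2)
cv2.imwrite('pics/t11.png',np.clip(im.astype(float)*1.5,0,255).astype(np.uint8))"
```

```text
[ 0.4432258  -0.25872388  0.06641132] [-89.77017321  -0.13552898  90.02729608] [-1.24500209  0.53417491 -3.9161678 ] [-0.00721451  0.06334064 -0.03091775] 0.010459267704117042 [-3.02739468e+01  2.79549001e-01 -1.30394633e+01  7.69477970e+01
  1.05463018e-03 -1.20301517e+02]
2 [-0.001  0.021 -0.001] 0.0
  -> [ 0.4442 -0.2597  0.0454] 90.0
```

View pics/t11.png

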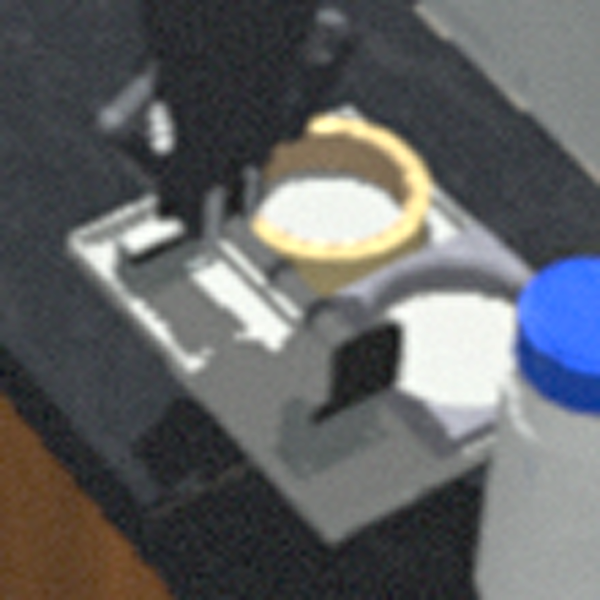

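The probe is level above its lane. The tail guard's end face is at crop (370,365) and the narrow rest at (330,430) below. I check the tail position numerically before lowering.

```bash
python3 -c "
from h import *
s=camera('side');print(toplane(s,[(305+370/5.4545,260+365/5.4545)],.077), 'expect .443 -.373')
W=cloud(s);m=(abs(W[...,0]-.4445)<.03)&(W[...,2]>.02)&(W[...,2]<.05)&(W[...,1]>-.38)&(W[...,1]<-.19)
Q=W[m];import collections
for a in np.arange(-.38,-.19,.01):
    k=(Q[:,1]>=a)&(Q[:,1]<a+.01); print(round(a,2),k.sum(),(Q[k].mean(0).round(3),Q[k,0].min().round(3),Q[k,0].max().round(3)) if k.sum() else '')
"
```

```text
[[ 0.44291657 -0.3668628 ]] expect .443 -.373
-0.38 2 (array([ 0.474, -0.373,  0.021]), np.float64(0.473), np.float64(0.474))
-0.37 3 (array([ 0.474, -0.364,  0.021]), np.float64(0.474), np.float64(0.474))
-0.36 2 (array([ 0.473, -0.353,  0.022]), np.float64(0.473), np.float64(0.474))
-0.35 81 (array([ 0.435, -0.345,  0.029]), np.float64(0.417), np.float64(0.465))
-0.34 17 (array([ 0.429, -0.338,  0.032]), np.float64(0.418), np.float64(0.446))
-0.33 0 
-0.32 0 
-0.31 0 
-0.3 0 
-0.29 0 
-0.28 0 
-0.27 0 
-0.26 0 
-0.25 0 
-0.24 0 
-0.23 0 
-0.22 20 (array([ 0.427, -0.216,  0.025]), np.float64(0.419), np.float64(0.452))
-0.21 1 (array([ 0.422, -0.209,  0.033]), np.float64(0.422), np.float64(0.422))
-0.2 0
```

move_arm(
  deltas=[
    [[-0.001, 0.004, -0.001, 0], [-0.001, 0.01, -0.001, 0], [-0.001, 0.017, -0.001, 0], [-0.001, 0.021, -0.001, 0], [-0.001, 0.021, -0.001, 0]],
  ],
)

```text
time: 19.7
ee_pos: [0.4452, -0.2607, 0.0476]
tcp_rot: [-89.9, -0.0, 90.0]
wrist_force: [-0.3, 0.7, -2.7]
opening: 0.0108
```

move_arm(
  deltas=[
    [[-0.003, 0.005, 0, 0], [-0.003, 0.01, 0, 0], [-0.003, 0.015, 0, 0], [-0.003, 0.018, 0, 0], [-0.003, 0.018, 0, 0]],
  ],
)

```text
time: 20.2
ee_pos: [0.4453, -0.2637, 0.0298]
tcp_rot: [-90.0, -0.0, 90.0]
wrist_force: [-0.3, 0.0, -3.6]
opening: 0.0107
```

move_arm(
  deltas=[
    [[0, 0.002, 0, 0], [0, 0.004, 0, 0], [0, 0.006, 0, 0], [0, 0.006, 0, 0]],
  ],
)

```text
time: 20.6
ee_pos: [0.4455, -0.2639, 0.0242]
tcp_rot: [-90.0, -0.0, 90.0]
wrist_force: [-1.1, 0.1, -3.2]
opening: 0.0107
```

move_arm(
  deltas=[
    [[0, 0.001, 0, 0], [0, 0.002, 0, 0], [0, 0.003, 0, 0], [0, 0.003, 0, 0]],
  ],
)

```text
time: 21.0
ee_pos: [0.4457, -0.264, 0.0214]
tcp_rot: [-90.0, 0.0, 90.0]
wrist_force: [-0.9, -0.7, -3.1]
opening: 0.0106
```

```bash
python3 -c "
from h import *
o=get_obs();print(o['ee_pos'],o['wrist_force'],o['torque'])
s=camera('side');im=cv2.resize(s['color'][260:360,305:405],(600,600),interpolation=2)
cv2.imwrite('pics/t12.png',np.clip(im.astype(float)*1.8,0,255).astype(np.uint8))"
```

```text
[ 0.4456823  -0.2639672   0.02142267] [-0.94594243 -0.72654548 -3.10976196] [-0.0366722  -0.01892373 -0.02888404]
```

View pics/t12.png

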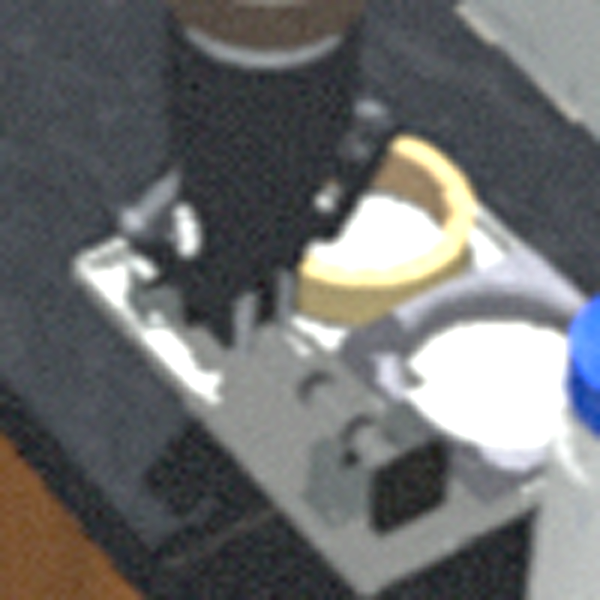

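The shaft sits between the sides of the narrow notch (crop (340,455)) with the guard outside it. The weight is still on the wrist, so I lower a touch more.

move_arm(
  deltas=[
    [[0, 0.001, 0, 0], [0, 0.0015, 0, 0], [0, 0.002, 0, 0], [0, 0.002, 0, 0]],
  ],
)

```text
time: 21.45
ee_pos: [0.4458, -0.264, 0.0211]
tcp_rot: [-90.1, 0.0, 90.0]
wrist_force: [-5.5, 3.7, 11.1]
opening: 0.0104
```

move_arm(
  deltas=[
    [[0, 0.001, 0, 0], [0, 0.002, 0, 0], [0, 0.002, 0, 0]],
  ],
)

```text
time: 21.75
ee_pos: [0.4459, -0.2641, 0.0208]
tcp_rot: [-90.1, 0.1, 90.0]
wrist_force: [-11.5, 7.4, 27.1]
opening: 0.0104
```

move_arm(
  deltas=[
    [[0, -0.001, 0, 0], [0, -0.003, 0, 0], [0, -0.003, 0, 0]],
  ],
)

```text
time: 22.05
ee_pos: [0.446, -0.2641, 0.0211]
tcp_rot: [-90.1, 0.0, 90.0]
wrist_force: [-2.3, 0.8, 6.4]
opening: 0.0107
```

move_arm(
  deltas=[
    [[0, 0, 0, 0], [0, 0, 0, 0], [0, 0, 0, 0]],
  ],
  claw=0.03,
)

```text
time: 22.35
ee_pos: [0.4457, -0.264, 0.0202]
tcp_rot: [-90.0, -0.0, 90.0]
wrist_force: [-1.0, -0.9, 0.4]
opening: 0.0302
```

move_arm(
  deltas=[
    [[0, -0.01, 0, 0], [0, -0.025, 0, 0], [0, -0.05, 0, 0], [0, -0.09, 0, 0], [0, -0.13, 0, 0]],
  ],
)

```text
time: 22.85
ee_pos: [0.4454, -0.2638, 0.153]
tcp_rot: [-90.0, 0.0, 90.0]
wrist_force: [0.2, -0.4, 0.5]
opening: 0.0299
```

```bash
python3 -c "
from h import *
o=get_obs();print(o['ee_pos'],o['wrist_force'],o['q'][5])
s=camera('side');cv2.imwrite('pics/t13.png',np.clip(cv2.resize(s['color'][260:360,305:405],(600,600),interpolation=2).astype(float)*1.8,0,255).astype(np.uint8))
plan([(.4445,-.264,.25,10,40),(.472,-.452,.25,-49,40),(.472,-.452,.2,-49,40)],)"
```

```text
[ 0.44538396 -0.26379503  0.15300615] [ 0.24481213 -0.37289716  0.46464165] -120.65955292171539
5 [ 0.    -0.045  0.001] 40.0
5 [-0.    -0.045  0.002] 40.0
  -> [ 0.4448 -0.2637  0.2503] 10.0
5 [-0.004  0.    -0.136] 42.2
2 [ 0.035  0.    -0.041] 16.8
  -> [ 0.4723 -0.4516  0.2503] -49.0
2 [ 0.    0.05 -0.  ] 0.0
  -> [ 0.4723 -0.4516  0.2003] -49.0
```

View pics/t13.png

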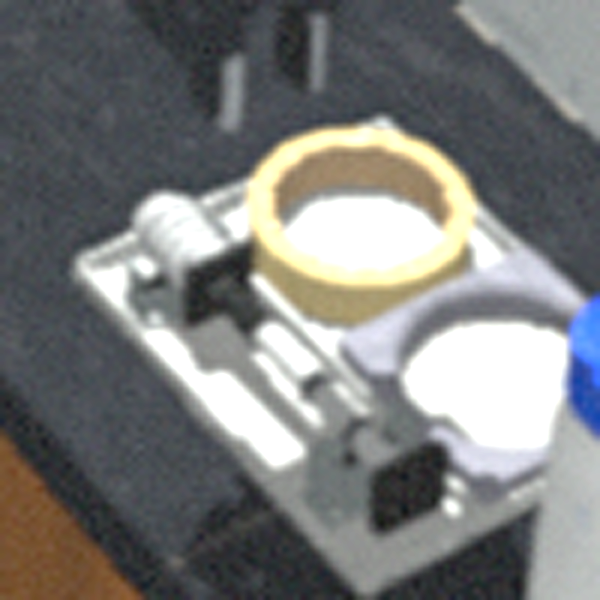

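The probe is seated: head in the wide notch (crop (180,230)), shaft in the narrow notch and bumper clear. That was picture 15, so from here I check by numbers and save the last view for the end. Next is the jar, keeping yaw 90 (jaws along x).

```bash
python3 -c "
from h import *
c=camera('top');g=c['color']
blue=((g[:,:,0].astype(int)-g[:,:,2])>70).astype(np.uint8)
P=blob(c,blue,(465,240,502,285));X=toplane(c,P,.166);print('lid',len(P),rect(X))
s=camera('side');g=s['color'];W=cloud(s)
P=blob(s,((g[:,:,0].astype(int)-g[:,:,2])>70).astype(np.uint8),(385,295,440,340));Q=W[P[:,1],P[:,0]];Q=Q[Q[:,2]>.16];print('side lid',len(Q),rect(Q[:,:2]),np.nanmedian(Q[:,2]))
plan([(.452,-.3,.24,90,45),(.4765,-.4515,.22,90,45),(.4765,-.4515,.143,90,25)])"
```

```text
Traceback (most recent call last):
  File "h.py", line 14, in blob
    n,l,s,_=cv2.connectedComponentsWithStats(m); k=1+np.argmax(s[1:,4]); v,u=np.where(l==k)
                                                     ~~~~~~~~~^^^^^^^^^
ValueError: attempt to get argmax of an empty sequence
```

Arm occludes the top view; I use the side view only.

```bash
python3 -c "
from h import *
s=camera('side');g=s['color'];W=cloud(s)
P=blob(s,((g[:,:,0].astype(int)-g[:,:,2])>70).astype(np.uint8),(385,295,440,340));Q=W[P[:,1],P[:,0]];Q=Q[Q[:,2]>.16];print('side lid',len(Q),rect(Q[:,:2]),np.nanmedian(Q[:,2]))
plan([(.452,-.3,.24,90,45),(.4765,-.4515,.22,90,45),(.4765,-.4515,.143,90,25)])"
```

```text
side lid 533 (array([ 474.9, -456.5]), array([62.1, 60.6]), 5.1) 0.1669312293883919
3 [-0.035 -0.085 -0.005] 0.0
  -> [ 0.4521 -0.2998  0.2397] 90.0
4 [-0.152  0.02  -0.024] 0.0
  -> [ 0.4761 -0.4518  0.2197] 90.0
4 [ 0.     0.077 -0.   ] 0.0
  -> [ 0.4761 -0.4518  0.1427] 90.0
```

move_arm(
  deltas=[
    [[-0.005, -0.03, 0, 0], [-0.02, -0.06, -0.003, 0], [-0.035, -0.085, -0.005, 0], [-0.075, -0.083, -0.011, 0], [-0.12, -0.078, -0.018, 0]],
  ],
  claw=0.085,
  newtons=60,
)

```text
time: 23.5
ee_pos: [0.4643, -0.3847, 0.2302]
tcp_rot: [-90.1, 0.1, 90.1]
wrist_force: [1.5, 0.2, -0.7]
opening: 0.0849
```

move_arm(
  deltas=[
    [[-0.04, 0.007, -0.006, 0], [-0.069, 0.011, -0.012, 0], [-0.07, 0.011, -0.012, 0], [-0.07, 0.011, -0.012, 0]],
  ],
)

```text
time: 23.9
ee_pos: [0.4753, -0.4542, 0.2162]
tcp_rot: [-89.9, -0.1, 90.0]
wrist_force: [-0.2, 0.7, 1.0]
opening: 0.0849
```

```bash
python3 -c "
from h import *
o=get_obs();print(o['ee_pos'],o['q'])
plan([(.4765,-.454,.143,90,25)])"
```

```text
[ 0.47531356 -0.45419691  0.21622392] [-4.37016657e+01  2.04126416e+01  2.65996624e+01  9.63173876e+01
  7.12508584e-03 -1.33668187e+02]
3 [ 0.     0.073 -0.001] -0.0
  -> [ 0.4763 -0.4542  0.1432] 90.0
```

move_arm(
  deltas=[
    [[0, 0.02, -0.001, 0], [0, 0.04, -0.001, 0], [0, 0.06, -0.001, 0], [0, 0.073, -0.001, 0], [0, 0.073, -0.001, 0]],
  ],
)

```text
time: 24.4
ee_pos: [0.4762, -0.4526, 0.143]
tcp_rot: [-89.9, -0.1, 90.1]
wrist_force: [-1.4, -0.1, -0.5]
opening: 0.0852
```

move_arm(
  deltas=[
    [[0, 0, 0, 0], [0, 0, 0, 0], [0, 0, 0, 0], [0, 0, 0, 0], [0, 0, 0, 0]],
  ],
  claw=0.045,
  newtons=60,
)

```text
time: 24.9
ee_pos: [0.4775, -0.4545, 0.1468]
tcp_rot: [-90.2, 0.1, 90.0]
wrist_force: [1.2, 0.2, 6.1]
opening: 0.058
```

move_arm(
  deltas=[
    [[0, -0.005, 0, 0], [0, -0.015, 0, 0], [0, -0.03, 0, 0], [0, -0.04, 0, 0], [0, -0.04, 0, 0]],
  ],
)

```text
time: 25.4
ee_pos: [0.4772, -0.4544, 0.1866]
tcp_rot: [-90.1, 0.1, 90.0]
wrist_force: [0.9, -0.6, -3.6]
opening: 0.0582
```

```bash
python3 -c "
from h import *
o=get_obs();print(o['ee_pos'],o['wrist_force'],o['opening'])
s=camera('side');W=cloud(s);c=W[(abs(W[...,0]-.475)<.05)&(abs(W[...,1]+.455)<.05)];c=c[(c[:,2]<.15)&(c[:,2]>.02)];print(len(c),np.percentile(c[:,2],[0,1,5]))"
```

```text
[ 0.47722258 -0.45441353  0.18658367] [ 0.85720082 -0.6245665  -3.5618931 ] 0.05821567008446697
1016 [0.04198874 0.04710514 0.05224034]
```

```bash
python3 -c "
from h import *
plan([(.477,-.454,.23,90,15),(.5308,.2309,.24,90,38),(.5308,.2309,.19,90,15)])"
```

```text
3 [ 0.    -0.045  0.   ] 0.0
  -> [ 0.477  -0.4542  0.2303] 90.0
5 [ 0.18  -0.003 -0.014] 0.0
5 [ 0.18  -0.002 -0.014] 0.0
5 [ 0.181 -0.003 -0.014] 0.0
4 [ 0.144 -0.002 -0.012] 0.0
  -> [0.5307 0.2308 0.2403] 90.0
4 [ 0.    0.05 -0.  ] 0.0
  -> [0.5307 0.2308 0.1903] 90.0
```

move_arm(
  deltas=[
    [[0, -0.01, 0, 0], [0, -0.025, 0, 0], [0, -0.04, 0, 0], [0.008, -0.053, 0, 0], [0.025, -0.055, -0.002, 0]],
  ],
)

```text
time: 25.95
ee_pos: [0.4788, -0.4291, 0.2409]
tcp_rot: [-90.1, 0.1, 89.9]
wrist_force: [-0.1, 0.6, -1.9]
opening: 0.0577
```

move_arm(
  deltas=[
    [[0.027, 0, -0.002, 0], [0.057, 0, -0.004, 0], [0.087, 0, -0.007, 0], [0.117, 0, -0.009, 0], [0.15, 0, -0.012, 0]],
  ],
)

```text
time: 26.45
ee_pos: [0.4902, -0.2765, 0.2389]
tcp_rot: [-90.0, -0.0, 90.0]
wrist_force: [0.2, -0.1, -3.1]
opening: 0.0583
```

move_arm(
  deltas=[
    [[0.033, 0, -0.003, 0], [0.066, 0, -0.005, 0], [0.1, 0, -0.008, 0], [0.133, 0, -0.01, 0], [0.166, 0, -0.013, 0]],
  ],
)

```text
time: 26.95
ee_pos: [0.5027, -0.1104, 0.239]
tcp_rot: [-90.0, -0.0, 90.1]
wrist_force: [0.9, 0.7, -2.5]
opening: 0.0582
```

move_arm(
  deltas=[
    [[0.033, 0, -0.003, 0], [0.066, 0, -0.005, 0], [0.1, 0, -0.008, 0], [0.133, 0, -0.01, 0], [0.166, 0, -0.013, 0]],
  ],
)

```text
time: 27.45
ee_pos: [0.5153, 0.0554, 0.2391]
tcp_rot: [-90.0, -0.0, 90.1]
wrist_force: [0.9, -0.7, -3.0]
opening: 0.0581
```

move_arm(
  deltas=[
    [[0.033, 0, -0.003, 0], [0.066, 0, -0.005, 0], [0.1, 0, -0.008, 0], [0.125, 0, -0.01, 0], [0.15, 0, -0.012, 0]],
  ],
)

```text
time: 27.95
ee_pos: [0.527, 0.2051, 0.2389]
tcp_rot: [-90.0, 0.0, 90.1]
wrist_force: [0.5, -0.1, -2.8]
opening: 0.0582
```

```bash
python3 -c "
from h import *
o=get_obs();print(o['ee_pos'],o['wrist_force'],o['opening'])
plan([(.5308,.2309,.24,90,38),(.5308,.2309,.16,90,15)])"
```

```text
[0.52704759 0.20509031 0.23892772] [ 0.46836757 -0.07079823 -2.83606397] 0.0581603203531373
1 [ 0.026 -0.001 -0.004] 0.1
  -> [0.531  0.2311 0.2399] 90.0
5 [-0.     0.067  0.   ] -0.0
1 [-0.     0.013  0.   ] -0.0
  -> [0.531  0.2311 0.1599] 90.0
```

move_arm(
  deltas=[
    [[0.013, 0, -0.002, 0], [0.026, 0, -0.004, 0], [0.026, 0.01, -0.004, 0], [0.026, 0.03, -0.004, 0], [0.026, 0.047, -0.004, 0]],
  ],
)

```text
time: 28.45
ee_pos: [0.5322, 0.2283, 0.191]
tcp_rot: [-90.0, 0.0, 90.0]
wrist_force: [-0.7, 0.1, -2.3]
opening: 0.0585
```

move_arm(
  deltas=[
    [[0, 0.01, 0, 0], [0, 0.015, 0, 0], [0, 0.02, 0, 0], [0, 0.025, 0, 0], [0, 0.025, 0, 0]],
  ],
)

```text
time: 28.95
ee_pos: [0.5324, 0.229, 0.1672]
tcp_rot: [-90.0, 0.0, 90.0]
wrist_force: [-0.0, 0.4, -2.0]
opening: 0.0582
```

```bash
python3 -c "
from h import *
o=get_obs();print(o['ee_pos'],o['wrist_force'],o['opening'])
s=camera('side');W=cloud(s);c=W[(abs(W[...,0]-.531)<.05)&(abs(W[...,1]-.231)<.05)];c=c[(c[:,2]<.15)];print(len(c),np.percentile(c[:,2],[1,5,50]))
m=c[(c[:,2]>.06)&(c[:,2]<.13)];print(rect(m[:,:2]))"
```

```text
[0.53241914 0.22896281 0.16718481] [-0.01270592  0.35271299 -1.977378  ] 0.05824831977416213
1096 [0.00150134 0.00410267 0.06398662]
(array([520.2, 212.3]), array([43.3, 67.1]), 57.7)
```

move_arm(
  deltas=[
    [[-0.001, 0.004, 0.001, 0], [-0.001, 0.008, 0.001, 0], [-0.001, 0.01, 0.001, 0], [-0.001, 0.01, 0.001, 0]],
  ],
)

```text
time: 29.4
ee_pos: [0.5313, 0.228, 0.157]
tcp_rot: [-90.0, 0.0, 90.0]
wrist_force: [-0.7, -0.9, -2.6]
opening: 0.0584
```

move_arm(
  deltas=[
    [[0, 0.002, 0, 0], [0, 0.004, 0, 0], [0, 0.006, 0, 0], [0, 0.006, 0, 0]],
  ],
)

```text
time: 29.8
ee_pos: [0.5313, 0.228, 0.1511]
tcp_rot: [-90.0, 0.0, 90.0]
wrist_force: [0.6, -0.8, -2.3]
opening: 0.0584
```

move_arm(
  deltas=[
    [[0, 0.001, 0, 0], [0, 0.002, 0, 0], [0, 0.002, 0, 0]],
  ],
)

```text
time: 30.1
ee_pos: [0.5315, 0.2282, 0.1498]
tcp_rot: [-90.0, -0.0, 90.0]
wrist_force: [-0.1, 0.7, 0.7]
opening: 0.0583
```

move_arm(
  deltas=[
    [[0, 0, 0, 0], [0, 0, 0, 0], [0, 0, 0, 0], [0, 0, 0, 0]],
  ],
  claw=0.085,
)

```text
time: 30.5
ee_pos: [0.5315, 0.2281, 0.1495]
tcp_rot: [-90.0, -0.0, 90.0]
wrist_force: [-0.6, -0.8, 0.6]
opening: 0.0853
```

move_arm(
  deltas=[
    [[0, -0.01, 0, 0], [0, -0.03, 0, 0], [0, -0.06, 0, 0], [0, -0.08, 0, 0], [0, -0.08, 0, 0]],
  ],
)

```text
time: 31.0
ee_pos: [0.5324, 0.2285, 0.2335]
tcp_rot: [-90.3, -0.1, 90.0]
wrist_force: [-0.3, 0.1, -0.4]
opening: 0.0848
```

```bash
python3 -c "
from h import *
o=get_obs();print(o['ee_pos'],o['wrist_force'],o['opening'])
s=camera('side');W=cloud(s);c=W[(abs(W[...,0]-.531)<.05)&(abs(W[...,1]-.231)<.05)];m=c[(c[:,2]>.155)&(c[:,2]<.18)];print(len(m),rect(m[:,:2]),np.percentile(m[:,2],[10,50,90]))
m=c[(c[:,2]>.15)&(c[:,2]<.2)];
A=np.c_[m,np.ones(len(m))]; k=abs(m[:,2]-.169)<.006; print(np.linalg.lstsq(np.c_[m[k,:2],np.ones(k.sum())],m[k,2],rcond=None)[0])
plan([(.6,.05,.23,90,45),(.647,.001,.23,90,40),(.647,.001,.148,90,20)])
t=np.load('top0.npy').reshape(-1,3);d=np.hypot(t[:,0]-.647,t[:,1]-.001);m=(d>.04)&(d<.11)&(t[:,2]>.1)&(t[:,2]<.6);print(t[m].min(0),t[m].max(0),m.sum(),d[m].min()) if m.any() else print('clear')
"
```

```text
[0.53237376 0.22848595 0.23347109] [-0.25844924  0.11742979 -0.44428614] 0.08476995132157211
251 (array([528. , 224.3]), array([65.6, 59.5]), 49.2) [0.16032405 0.16934769 0.17233094]
[0.0208638  0.01599374 0.15515078]
5 [-0.178  0.001 -0.068] 0.0
  -> [0.6001 0.0504 0.2304] 90.0
2 [-0.049  0.    -0.047] 0.0
  -> [0.6471 0.0014 0.2304] 90.0
5 [-0.     0.082  0.   ] 0.0
  -> [0.6471 0.0014 0.1484] 90.0
clear
```

move_arm(
  deltas=[
    [[-0.03, 0, -0.011, 0], [-0.07, 0, -0.027, 0], [-0.11, 0, -0.042, 0], [-0.15, 0, -0.057, 0], [-0.178, 0, -0.068, 0]],
  ],
  claw=0.062,
)

```text
time: 31.55
ee_pos: [0.5997, 0.0477, 0.2284]
tcp_rot: [-89.9, 0.0, 90.0]
wrist_force: [0.9, 1.4, 0.7]
opening: 0.0623
```

move_arm(
  deltas=[
    [[-0.025, 0, -0.023, 0], [-0.049, 0, -0.047, 0], [-0.049, 0, -0.047, 0], [-0.049, 0.015, -0.047, 0], [-0.049, 0.03, -0.047, 0]],
  ],
)

```text
time: 32.05
ee_pos: [0.6464, 0.0012, 0.1984]
tcp_rot: [-90.0, -0.0, 90.0]
wrist_force: [-0.7, -0.0, 0.0]
opening: 0.0626
```

```bash
python3 -c "
from h import *
o=get_obs();print(o['ee_pos'],o['wrist_force'],o['opening'],o['q'])
plan([(.647,.001,.149,90,15)])
s=camera('side');W=cloud(s);c=W[(abs(W[...,0]-.647)<.05)&(abs(W[...,1]-.0)<.05)];m=c[(c[:,2]>.165)&(c[:,2]<.18)];print(len(m),np.median(m,0))"
```

```text
[0.64637326 0.00118051 0.19838484] [-0.69921287 -0.0390494   0.02071966] 0.06260871146144632 [ 1.01323930e-01  1.81924021e+01  2.17901345e+01  9.36373552e+01
  7.52645828e-03 -8.99018752e+01]
4 [-0.     0.049 -0.001] 0.0
  -> [0.6474 0.0012 0.1494] 90.0
113 [ 0.64488847 -0.00289096  0.17252803]
```

move_arm(
  deltas=[
    [[0, 0.012, -0.001, 0], [0, 0.025, -0.001, 0], [0, 0.04, -0.001, 0], [0, 0.049, -0.001, 0], [0, 0.049, -0.001, 0]],
  ],
)

```text
time: 32.6
ee_pos: [0.6468, 0.0013, 0.1488]
tcp_rot: [-89.9, 0.0, 90.0]
wrist_force: [-0.2, 0.6, -1.0]
opening: 0.0617
```

move_arm(
  deltas=[
    [[0, 0, 0, 0], [0, 0, 0, 0], [0, 0, 0, 0], [0, 0, 0, 0], [0, 0, 0, 0]],
  ],
  claw=0.02,
  newtons=70,
)

```text
time: 33.1
ee_pos: [0.6482, 0.0011, 0.1518]
tcp_rot: [-90.1, -0.0, 90.0]
wrist_force: [0.3, 1.2, 6.0]
opening: 0.036
```

move_arm(
  deltas=[
    [[0, -0.005, 0, 0], [0, -0.015, 0, 0], [0, -0.03, 0, 0], [0, -0.045, 0, 0], [0, -0.05, 0, 0]],
  ],
)

```text
time: 33.6
ee_pos: [0.6479, 0.0011, 0.2024]
tcp_rot: [-90.1, -0.0, 90.0]
wrist_force: [1.1, -0.1, -2.8]
opening: 0.036
```

```bash
python3 -c "
from h import *
o=get_obs();print(o['ee_pos'],o['wrist_force'],o['opening'])
plan([(.645,.001,.255,90,15),(.525,-.3317,.255,90,28)])"
```

```text
[0.64788037 0.00114869 0.20238953] [ 1.06989033 -0.07954243 -2.79893115] 0.03603525195355214
4 [-0.    -0.053  0.003] 0.0
  -> [0.6449 0.0011 0.2554] 90.0
5 [-0.128  0.     0.046] 0.0
5 [-0.128  0.     0.046] 0.0
3 [-0.077  0.     0.028] 0.0
  -> [ 0.525  -0.3319  0.2554] 90.0
```

```bash
python3 -c "
from h import *
t=np.load('top0.npy').reshape(-1,3)
m=(t[:,1]<-.12)&(t[:,1]>-.4)&(t[:,0]<.72)&(t[:,0]>.56)&(t[:,2]>.06)&(t[:,2]<.5);print('box min x',np.percentile(t[m,0],[0,1,5]),np.percentile(t[m,2],[50,99]))
plan([(.647,.001,.25,90,12),(.505,-.02,.255,90,28),(.525,-.3317,.255,90,28)])"
```

```text
box min x [0.62955541 0.63218643 0.63556485] [0.22614646 0.25217385]
4 [-0.    -0.048  0.001] 0.0
  -> [0.6469 0.0011 0.2504] 90.0
5 [-0.018 -0.004  0.118] 0.0
1 [-0.003 -0.001  0.024] 0.0
  -> [ 0.5049 -0.0199  0.2554] 90.0
5 [-0.13   0.    -0.008] 0.0
5 [-0.13   0.    -0.009] 0.0
2 [-0.052  0.    -0.003] 0.0
  -> [ 0.525  -0.3319  0.2554] 90.0
```

move_arm(
  deltas=[
    [[0, -0.012, 0, 0], [0, -0.026, 0.001, 0], [0, -0.04, 0.001, 0], [0, -0.05, 0.008, 0], [-0.003, -0.053, 0.026, 0]],
  ],
)

```text
time: 34.1
ee_pos: [0.6218, -0.0017, 0.2539]
tcp_rot: [-90.0, -0.0, 90.0]
wrist_force: [-0.5, -0.5, -3.7]
opening: 0.0358
```

move_arm(
  deltas=[
    [[-0.004, 0, 0.025, 0], [-0.008, 0, 0.05, 0], [-0.012, 0, 0.076, 0], [-0.016, 0, 0.1, 0], [-0.022, 0, 0.116, 0]],
  ],
)

```text
time: 34.6
ee_pos: [0.5035, -0.0239, 0.2538]
tcp_rot: [-90.0, -0.0, 90.0]
wrist_force: [0.5, 0.0, -1.9]
opening: 0.0359
```

move_arm(
  deltas=[
    [[-0.015, 0, 0, 0], [-0.04, 0, -0.003, 0], [-0.068, 0, -0.005, 0], [-0.096, 0, -0.007, 0], [-0.124, 0, -0.008, 0]],
  ],
)

```text
time: 35.1
ee_pos: [0.5136, -0.1495, 0.2533]
tcp_rot: [-90.0, 0.0, 90.0]
wrist_force: [0.6, -0.6, -3.2]
opening: 0.036
```

move_arm(
  deltas=[
    [[-0.027, 0, -0.002, 0], [-0.054, 0, -0.004, 0], [-0.081, 0, -0.006, 0], [-0.108, 0, -0.008, 0], [-0.13, 0, -0.009, 0]],
  ],
)

```text
time: 35.6
ee_pos: [0.5225, -0.2799, 0.2529]
tcp_rot: [-90.0, -0.0, 90.0]
wrist_force: [0.7, 0.4, -2.9]
opening: 0.0361
```

```bash
python3 -c "
from h import *
o=get_obs();print(o['ee_pos'],o['wrist_force'],o['opening'])
plan([(.525,-.3317,.255,90,28),(.525,-.3317,.18,90,15)])"
```

```text
[ 0.52254114 -0.2799301   0.25294885] [ 0.7293717   0.40970564 -2.93701706] 0.036131651087402204
2 [-0.052 -0.002 -0.002] -0.0
  -> [ 0.5245 -0.3319  0.2549] 90.0
5 [ 0.     0.075 -0.   ] -0.0
  -> [ 0.5245 -0.3319  0.1799] 90.0
```

move_arm(
  deltas=[
    [[-0.015, 0, -0.001, 0], [-0.035, 0, -0.002, 0], [-0.048, 0.01, -0.003, 0], [-0.052, 0.03, -0.003, 0], [-0.052, 0.05, -0.003, 0]],
  ],
)

```text
time: 36.1
ee_pos: [0.5257, -0.3307, 0.2019]
tcp_rot: [-90.0, -0.0, 90.0]
wrist_force: [0.6, 0.2, -3.4]
opening: 0.0357
```

move_arm(
  deltas=[
    [[0, 0.008, 0, 0], [0, 0.016, 0, 0], [0, 0.02, 0, 0], [0, 0.02, 0, 0]],
  ],
)

```text
time: 36.5
ee_pos: [0.5257, -0.3297, 0.1835]
tcp_rot: [-90.0, -0.0, 90.0]
wrist_force: [-0.2, 0.3, -2.9]
opening: 0.0356
```

```bash
python3 -c "
from h import *
o=get_obs();print(o['ee_pos'],o['wrist_force'],o['torque'],o['opening'])
plan([(.525,-.3317,.1575,90,10)])"
```

```text
[ 0.52571154 -0.32970776  0.18345102] [-0.18042895  0.28535897 -2.92971993] [ 0.00800723 -0.01322659  0.03848491] 0.03561191048390552
3 [-0.002  0.026  0.001] 0.0
  -> [ 0.5247 -0.3317  0.1575] 90.0
```

move_arm(
  deltas=[
    [[-0.002, 0.008, 0.001, 0], [-0.002, 0.016, 0.001, 0], [-0.002, 0.023, 0.001, 0], [-0.002, 0.026, 0.001, 0], [-0.002, 0.026, 0.001, 0]],
  ],
)

```text
time: 37.0
ee_pos: [0.5244, -0.3317, 0.1567]
tcp_rot: [-89.9, -0.0, 90.0]
wrist_force: [-0.3, -0.0, -3.0]
opening: 0.0359
```

move_arm(
  deltas=[
    [[0, 0.001, 0, 0], [0, 0.002, 0, 0], [0, 0.0035, 0, 0], [0, 0.0035, 0, 0]],
  ],
)

```text
time: 37.4
ee_pos: [0.5249, -0.3321, 0.1548]
tcp_rot: [-90.1, 0.0, 90.0]
wrist_force: [-0.0, -1.3, 2.4]
opening: 0.0359
```

Contact on the well floor at the expected height. Release, retreat and check.

move_arm(
  deltas=[
    [[0, 0, 0, 0], [0, 0, 0, 0], [0, 0, 0, 0], [0, 0, 0, 0]],
  ],
  claw=0.065,
)

```text
time: 37.8
ee_pos: [0.5247, -0.3319, 0.1539]
tcp_rot: [-90.0, -0.0, 90.0]
wrist_force: [0.0, 0.1, -0.1]
opening: 0.0649
```

move_arm(
  deltas=[
    [[0, -0.01, 0, 0], [0, -0.03, 0, 0], [0, -0.06, 0, 0], [0, -0.09, 0, 0], [0, -0.1, 0, 0]],
  ],
)

```text
time: 38.3
ee_pos: [0.5252, -0.3322, 0.2582]
tcp_rot: [-90.2, 0.1, 90.0]
wrist_force: [0.2, -0.3, 0.1]
opening: 0.0652
```

move_arm(
  deltas=[
    [[0.03, -0.01, 0.02, 0], [0.07, -0.02, 0.05, 0], [0.11, -0.02, 0.08, 0], [0.15, -0.02, 0.11, 0], [0.19, -0.02, 0.14, 0]],
  ],
)

```text
time: 38.8
ee_pos: [0.3837, -0.1415, 0.2737]
tcp_rot: [-90.0, -0.0, 90.0]
wrist_force: [0.5, 1.4, 0.8]
opening: 0.0652
```

move_arm(
  deltas=[
    [[0.04, 0, 0.015, 0], [0.08, 0, 0.03, 0], [0.12, 0, 0.045, 0], [0.14, 0, 0.05, 0], [0.14, 0, 0.05, 0]],
  ],
)

```text
time: 39.3
ee_pos: [0.3344, -0.001, 0.2744]
tcp_rot: [-90.1, -0.0, 90.2]
wrist_force: [0.7, 0.3, 0.2]
opening: 0.0654
```

```bash
python3 -c "
from h import *
o=get_obs();print(o['ee_pos'],o['wrist_force'])
s=camera('side');t=camera('top')
a=cv2.resize(s['color'][160:390,195:445],(522,480),interpolation=2);b=cv2.resize(t['color'][215:295,140:455],(522,133),interpolation=2)
cv2.imwrite('pics/final.png',np.clip(np.vstack([a[:465],b]).astype(float)*1.6,0,255).astype(np.uint8))
Ws=cloud(s);Wt=cloud(t)
for n,p,z0,z1,r in(('amber',(.525,-.332),.167,.185,.03),('jar',(.531,.231),.161,.18,.045),('big',(.467,.452),.205,.225,.03),('dish',(.531,.332),.025,.035,.045),('forc',(.45,.281),.0325,.04,.07)):
  for k,W in(('side',Ws),('top',Wt)):
    d=np.hypot(W[...,0]-p[0],W[...,1]-p[1]);m=W[(d<r)&(W[...,2]>z0)&(W[...,2]<z1)]
    if len(m)>5: print(n,k,len(m),rect(m[:,:2]),np.median(m[:,2]).round(4))
for k,W in(('side',Ws),('top',Wt)):
  m=W[(abs(W[...,0]-.4445)<.025)&(abs(W[...,1]+.2817)<.12)&(W[...,2]>.041)&(W[...,2]<.06)];print('probe',k,len(m),m[:,1].min(),m[:,1].max())
  h=m[m[:,1]>-.25];q=m[m[:,1]<-.34]
  for x in(h,q):
    if len(x): print(len(x),np.median(x,0).round(4),np.percentile(x[:,2],95))
"
```

```text
[ 0.33442429 -0.00098838  0.27436869] [0.70398837 0.27924126 0.17522417]
amber side 197 (array([ 524.2, -332.2]), array([39.5, 37.5]), 74.1) 0.1762
amber top 160 (array([ 525.2, -331.7]), array([37. , 36.6]), 19.9) 0.1754
jar side 173 (array([532.6, 220.4]), array([64.4, 50.6]), 35.7) 0.1697
jar top 392 (array([530.2, 225.9]), array([59.3, 60.8]), 48.8) 0.1699
big side 69 (array([463. , 453.3]), array([37.1, 28.1]), 72.8) 0.2149
big top 177 (array([468.6, 452.9]), array([35.4, 38.1]), 5.4) 0.2152
dish side 135 (array([520.3, 334.2]), array([70.6, 42.7]), 61.7) 0.0299
dish top 318 (array([529.8, 333.4]), array([72. , 83.2]), 56.1) 0.0302
forc side 21 (array([462.2, 276.2]), array([121.1,  80.7]), 84.2) 0.0337
forc top 41 (array([455.6, 285.8]), array([116.5,  79.6]), 60.6) 0.0344
probe side 273 -0.3768156643606527 -0.19057249263168274
157 [ 0.4426 -0.2265  0.0464] 0.05151608467505988
97 [ 0.4407 -0.3713  0.0466] 0.05200677649261393
probe top 229 -0.37573795108875824 -0.19268167804051853
145 [ 0.4458 -0.2198  0.0463] 0.05153062729477176
57 [ 0.4423 -0.3686  0.0482] 0.05268239829920698
```

View pics/final.png

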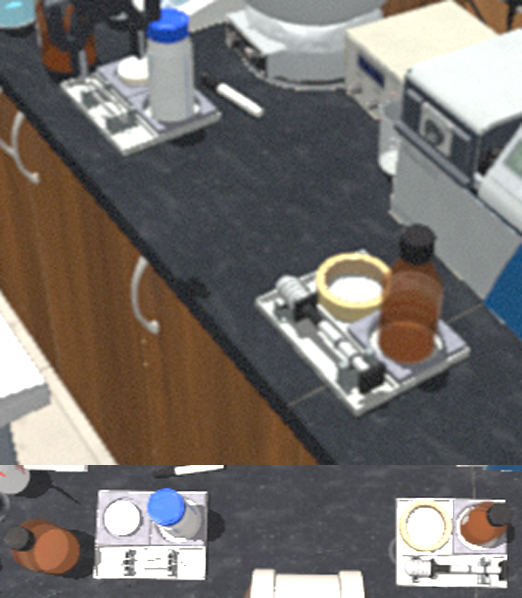

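```bash
python3 -c "
from h import *
print(job_done())"
```

```text
the job is handed in; nothing more can be done
None
```

Both kits are made up and I handed the job in at about 39 s on the robot's clock. I placed the dish, forceps, probe, white jar and small amber bottle in that order. The gripper is open and clear of everything.

What the last checks showed, from the final picture and both depth images (offsets are from each target):

| Item | Reading | Result |
|---|---|---|
| Probe | Ends at y −0.376 and −0.191, about −2 mm along the rests; lane x within about 4 mm (tolerance 10) | Level, head in the wide notch |
| Small amber bottle | Within 1 mm, top at about 0.175 | Upright in its well |
| White jar | Top camera: about −5 mm in y, top at 0.170 | Seated, inside the 11 mm tolerance |
| Petri dish | Top camera: about 1 mm in x and 2.5 mm in y | Flat in its recess |
| Large amber bottle | Top camera: same position as at the start, within 1 mm | Not moved |

- **Cameras that disagreed:** the side camera put the jar at y −10.5 mm, close to its limit, and the dish about 10 mm off in x. Both readings came from partly hidden surfaces, so I trusted the top camera.
- **Forceps:** the final depth points were too few to measure them. I relied on the release pose, about 0.5 mm from the target, and on the pictures showing them across both rests.

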